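Tip the ticket pad out of its well and square it in the jig

ROBOT

A 6-joint arm with a two-finger parallel gripper is mounted at the origin on a cart in front of the work surface, level with it; the furniture and walls round the work are solid. World frame = base frame: x ahead of the robot, y to its left, z up, the work surface at z = 0. Lengths are in mm, angles in degrees, forces in N, time in s.
With the tool pointing down it reaches from about 350 to 925 mm from the base axis. Payload 6.4 kg.
Tool frame: the origin (TCP) lies at the very end of the fingers, on their centre line; the grasp point (between the pads) lies ctrl.grip_depth behind it (ctrl.grip_depth is the distance from the TCP to the grasp point, in mm); z points along the fingers, x is the direction in which the jaws open and shut, and the axes are right-handed (so a half turn about z gives the same grasp; the last joint's range is limited). The gripper opens to 94 mm and grips with 3 to 60 N. Pads are 16 mm wide; open, the fingers measure 119 mm over their backs; the gripper's body (75 mm by 177 mm) begins 78 mm behind the grasp point.
Start: joints at [-76.897, 14.043, 89.255, -0, 76.702, -9.975], TCP at [254.803, -597.987, 180.255] pointing down, gripper open.
Joint ranges: [-179.41, 179.41], [-58.25, 129.5], [7.25, 145.43], [-54.29, 234.29], [11.92, 165.04], [-157.13, 157.13]. Speed limits (degrees/s): [147.25, 147.25, 180, 180, 180, 180].

INTERFACE

Orientations are given as a 3x3 rotation matrix whose columns are the frame's x, y, z axes.
In Python, from station import ctrl, eyes, workorder gives the robot as it stands. The module is installed in compiled form; this text tells all that it offers.
- The arm moves only by the tool drive_tool, never from a script. Its arguments are lists of equal length, an entry for each row: "delta_pos": the shift along the tool's x, y, z in mm, a list of three; "twist": the turn, a rotation vector about the tool's x, y, z in degrees, a list of three. In form: {"delta_pos": [[x, y, z], ...], "twist": [[wx, wy, wz], ...]}. A call has 1 to 5 rows; each row shifts and turns the commanded pose from where the row before left it, along the tool's axes as they then stand; what a row does not reach is not made up. A row lasts 1/10 s, in which the tool goes at most 50 mm and 8.59 degrees, less where a joint would pass 70% of its speed; a pose out of reach is approached as far as the arm can. A call is refused whole if a number of a shift passes 50 or a number of a turn 8.59, either way. A call with a gripper value outside its range is refused whole. "gripper" is the opening, from 0 (shut) to 1 (fully open), set as the call begins (left out, the last holds). The fingers move at their own pace and stop on an object; "newtons" is the grip in N (left out, the last holds). Time passes only in rows, so rows that do not move let the fingers close. It gives the time, the measured TCP pose, the force and the opening at its end, in the units of the state.
- ctrl.get_obs(): the state, without advancing time (a new reading comes with each control period).
- eyes.camera(name): name is "scene" or "top"; returns the picture (480x640x3 uint8, blue, green, red); there is no depth.
- eyes.calibration(name): a dict with "camera_matrix" (3x3 intrinsics, pixels), "R" (3x3) and "t" (3): a world point X has camera coordinates R X + t. Camera axes: x right, y down, z forward; pixel columns grow to the right and rows downward; lengths in mm; the calibration is good to about 2 mm. A picture is of the moment at which its call begins. calibration takes no time and is no camera call.
- workorder.sign_off(): hands the job in, once; it reports no verdict.
The state is a dict: "time": time; "joint_positions": joint angles; "qvel": joint speeds; "joint_torque": joint torques, N m; "tool_pos": TCP position; "tcp_rot": TCP orientation; "force": force on the tool from outside, world axes, zero at the start; "torque": the same for the moment, N m; "gripper_width": finger opening in mm.
Only numpy, scipy, OpenCV 4.12 (cv2) and the standard library are available. Lean on these libraries where they do the work, as an engineer would, in place of code of your own. Each camera call takes 0.05 s, during which the arm holds its last target.

TASK

The lot-ticket pad lies flush in the grey well: press down its free end, beside the finger gap with the yellow mark, until the other end tips up and stays up. Take the pad by the raised end, lay it face up and flat on the wooden squaring jig, its long side along the long fence, and push it snug against both fences. Let go and leave everything else where it is.

Things in the scene. Friction and masses are not known exactly. Their poses are not given: they have to be found in the camera images.
- pad: white glued pad of lot tickets, a rigid block 60 (its x) x 85 (its y) x 18 mm (its z, printed face up at +z; the printed top reaches 19 mm), about 90 g. Origin: centre of its underside. At the start it lies level in the well, its y axis (long side) along the well's x axis, its top level with the rim within 1 mm; it cannot be gripped there.
- well: grey plastic pad well, fixed, outside 126 (x) x 87 (y) x 45 mm (rim height above the table). Origin: centre of its underside, z up; +x points away from the robot within 0.35 rad. Pocket: x -50 to +50, y -31.5 to +31.5 mm, open above. The pad lies from x = -36 to +49 mm and leaves a 14 mm finger gap at the -x end, where the rim carries a yellow mark.
- well_seat (a point): point on the well's level floor under the pad's centre as it lies at the start, 26 mm above the table; axes as the well's
- well_edge (a point): the rocking edge across the pocket floor (well x = 4.5 mm, 26 mm above the table; axes as the well's). The floor is level to the +x side of it and slopes down at 30 degrees to the -x side. The pad's centre of mass is 2 mm to the +x side: tipped fully on to the slope, it stays there when released, its +x end about 18 mm above the rim, to be straddled from above across its 60 mm width.
- well_press (a point): a good place to press: on the pad's top as it lies at the start, 10 mm from its free end (well x = -26 mm, 45 mm above the table). A few newtons suffice; it goes down about 15 mm until the pad lies on the slope. Fixed to the well.
- jig: wooden squaring jig, fixed: board 170 (x) x 150 (y) x 10 mm with two aluminium fences that stand 12 mm above it: the long fence along x on the +y side (inner face y = +63 mm), the end fence along y on the +x side (inner face x = +73 mm). The other sides are open. Origin: centre of its underside; its +x points away from the robot within 0.35 rad.
- jig_corner (a point): inner corner of the two fences on the board's top (jig x = 73, y = 63 mm, 10 mm above the table), axes as the jig's. The pad squared home has its centre 42.5 mm from here along -x and 30 mm along -y, its y axis (long side) along the jig's x axis, either way round.
- tape_dispenser: bystander: dark grey bench tape dispenser with a brown roll, 135 x 46 x 74 mm, origin under its centre
- tape_roll: bystander: brown roll of packing tape, 79 mm across, 37 mm high, origin under its centre
- stapler: bystander: red and black desk stapler, 120 x 32 x 44 mm, origin under its centre
- mug: bystander: navy mug, 68 x 90 x 62 mm with its handle, origin under its centre
- marker: bystander: blue and white felt marker, 126 mm long, 18 mm thick, origin under its centre
Things that resemble listed ones, but are neither listed nor needed, are in the scene too. There is more than one size of the pad; the job needs the larger.

How it is judged (in metres and radians):
On the way:
1. the pad is tipped (20 degrees or more) in its well, its end away from the finger gap up, and no finger touches it (angle between pad's own z axis and vertical above 0.35 rad and horizontal distance between pad and well_seat below 0.025 m and z of pad in the frame of well_seat below 0.012 m and contact force between the fingers and pad below 0.1 N), for 0.2 s.
At the end, for the whole second after the job is handed in: The pad lies flat and face up on the jig's board, at rest and released, its long side within 4 mm of the long fence and its end within 4 mm of the end fence, parallel to them within 4 degrees (x of pad in the frame of jig_corner between -0.0465 and -0.039 m and y of pad in the frame of jig_corner between -0.034 and -0.0265 m and z of pad in the frame of jig_corner between -0.004 and 0.004 m and angle between pad's own z axis and vertical below 0.06 rad and angle between the y axis of pad and the x axis of jig, either way round below 0.07 rad and linear speed of pad below 0.01 m/s); the robot touches nothing.
It fails at once if the tape dispenser is shifted by more than 25 mm (distance of tape_dispenser from where it was at the start of the episode above 0.025 m).
It fails at once if the tape roll is shifted by more than 25 mm (distance of tape_roll from where it was at the start of the episode above 0.025 m).
It fails at once if the stapler is shifted by more than 25 mm (distance of stapler from where it was at the start of the episode above 0.025 m).
It fails at once if the mug is shifted by more than 25 mm (distance of mug from where it was at the start of the episode above 0.025 m).
It fails at once if the marker is shifted by more than 25 mm (distance of marker from where it was at the start of the episode above 0.025 m).
It also fails if it takes over 66 s, if anything falls off the work surface, if the arm or the gripper's body presses on something with over 40 N, if the wrist force passes 120 N, or if a joint passes its speed limit or range.

## Working session

There is one attempt and no reset: what is moved stays moved. The work goes in short steps, Python scripts to look and compute and a tool call to move; the robot and the scene stay as the last step left them, time stands still between calls to the robot, and variables do not carry over. Pictures are saved under pics/ and viewed, and the job is handed in when it is done.

Besides the shell and the picture viewer there is one more tool, called after "Emit:" as name(argument=value, ...) on one line, values as JSON. drive_tool: Moves the arm, as the interface text tells. Its arguments: {"type":"object","properties":{"delta_pos":{"type":"array"},"twist":{"type":"array"},"gripper":{"type":"number"},"newtons":{"type":"number"}},"required":["delta_pos","twist"]}

```bash
mkdir -p pics; python3 - <<'E'
from station import ctrl,eyes
import cv2
for n in("scene","top"):
    cv2.imwrite(f"pics/{n}0.png",eyes.camera(n)); print(n,eyes.calibration(n))
print(ctrl.get_obs(),ctrl.grip_depth)
E
```

```text
scene {'camera_matrix': array([[556.23957278,   0.        , 329.09975454],
       [  0.        , 556.23957278, 235.40944429],
       [  0.        ,   0.        ,   1.        ]]), 'R': array([[-0.59676859, -0.80213331, -0.02119918],
       [-0.55616686,  0.43253011, -0.70964507],
       [ 0.57839923, -0.41170361, -0.70424035]]), 't': array([ 295.76086105,  273.12709844, 1213.37961671])}
top {'camera_matrix': array([[452.12332198,   0.        , 314.54046719],
       [  0.        , 452.12332198, 236.3541463 ],
       [  0.        ,   0.        ,   1.        ]]), 'R': array([[ 0.02174256, -0.99955355,  0.02049282],
       [-0.99026529, -0.02435024, -0.13704643],
       [ 0.13748425, -0.01731359, -0.99035262]]), 't': array([  19.21213309,  440.90029564, 1331.66012585])}
{'time': 0.1, 'joint_positions': array([-7.68967521e+01,  1.40769149e+01,  8.93146322e+01,  1.10310442e-03,
        7.67019649e+01, -9.97542851e+00]), 'qvel': array([-0.08988251, -0.10141402, -0.01676802,  0.13764826, -0.01469485,
       -0.03459163]), 'joint_torque': array([ 6.47763954e-04, -4.16914165e+01, -3.15525627e+01,  6.86757197e-02,
        3.10138660e-02, -4.51953576e-05]), 'tool_pos': array([ 254.67746154, -597.42761849,  179.32225027]), 'tcp_rot': array([[ 3.91990392e-01, -9.19969243e-01, -3.51757005e-04],
       [-9.19967912e-01, -3.91990434e-01,  1.59384444e-03],
       [-1.60417324e-03, -3.01166549e-04, -9.99998668e-01]]), 'force': array([-0.10522977,  1.32248525,  0.30484472]), 'torque': array([0.00505704, 0.0294612 , 0.0444982 ]), 'gripper_width': 94.12106558497355} 18.8
```

View pics/scene0.png

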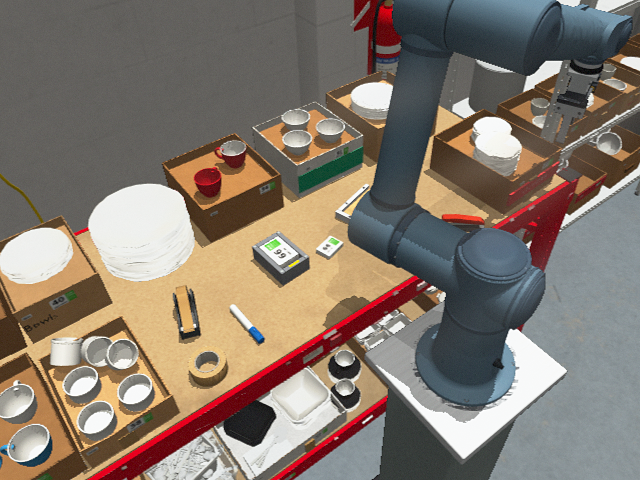

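View pics/top0.png

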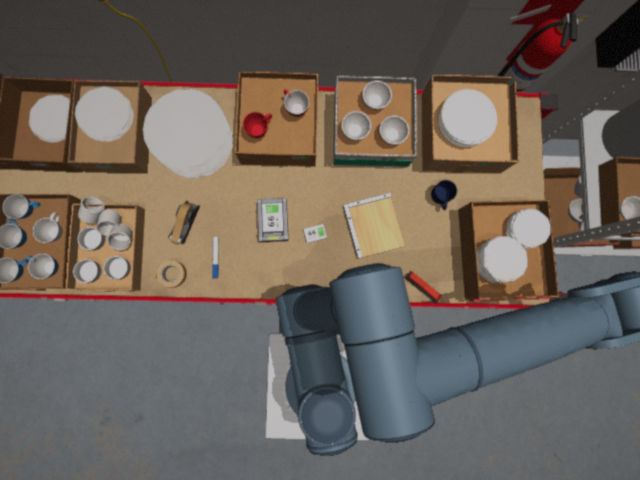

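```bash
python3 - <<'E'
import cv2,numpy as np
a=cv2.imread("pics/top0.png")[180:270,240:420];b=cv2.imread("pics/scene0.png")[215:300,235:355]
cv2.imwrite("pics/c1.png",np.vstack([cv2.resize(a,(600,300),interpolation=2)[:, :600]]))
cv2.imwrite("pics/c1.png",cv2.resize(a,None,fx=4.4,fy=4.4,interpolation=2))
cv2.imwrite("pics/c2.png",cv2.resize(b,None,fx=6,fy=6,interpolation=2))
E
```

```text
(no output)
```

View pics/c1.png

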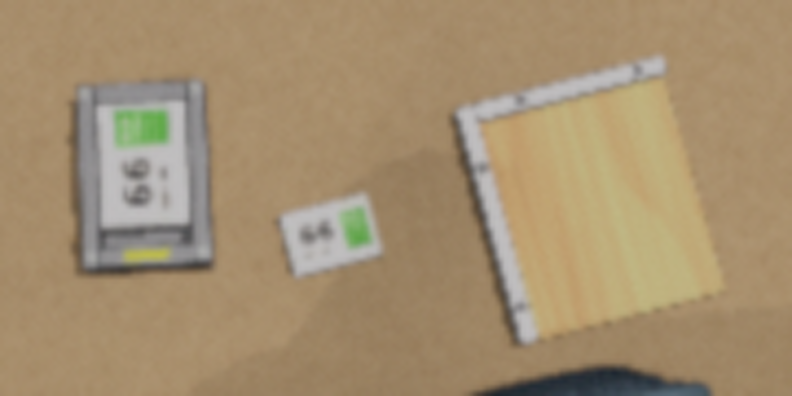

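View pics/c2.png

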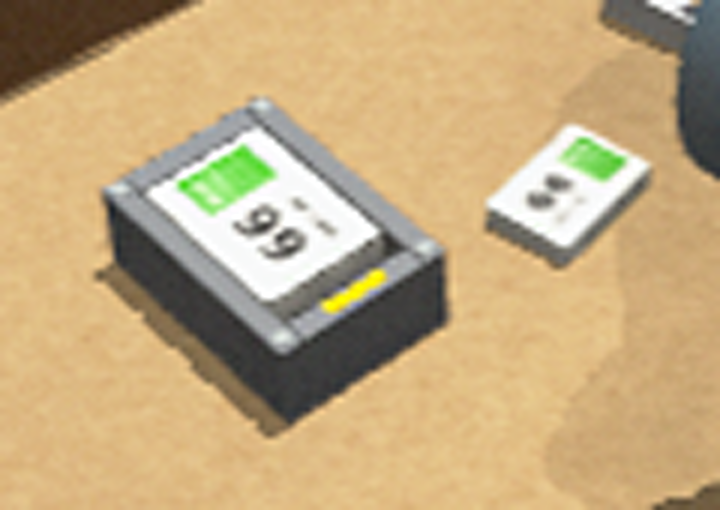

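```bash
cat > h.py <<'E'
import cv2,numpy as np
from station import ctrl,eyes
def cast(n,uv,z):
    c=eyes.calibration(n);K=c["camera_matrix"];R=c["R"];t=c["t"]
    uv=np.atleast_2d(uv).astype(float)
    d=np.linalg.solve(K,np.c_[uv,np.ones(len(uv))].T)
    d=(R.T@d).T;o=-R.T@t
    return o+d*((z-o[2])/d[:,2])[:,None]
def proj(n,P):
    c=eyes.calibration(n);q=(c["R"]@np.atleast_2d(P).T).T+c["t"];q=(c["camera_matrix"]@q.T).T
    return q[:,:2]/q[:,2:]
E
cat > m.py <<'E'
from h import *
F=6
def rect(n,img,roi,z,lo,hi,tag):
    x0,y0,x1,y1=roi
    a=cv2.resize(img[y0:y1,x0:x1],None,fx=F,fy=F,interpolation=cv2.INTER_CUBIC)
    hsv=cv2.cvtColor(a,cv2.COLOR_BGR2HSV)
    m=cv2.inRange(hsv,np.array(lo),np.array(hi))
    m=cv2.morphologyEx(m,cv2.MORPH_OPEN,np.ones((5,5)));
    cs,_=cv2.findContours(m,cv2.RETR_EXTERNAL,cv2.CHAIN_APPROX_NONE)
    c=max(cs,key=cv2.contourArea)[:,0,:]
    uv=(c+0.5)/F-0.5+[x0,y0]
    P=cast(n,uv,z)[:,:2]
    r=cv2.minAreaRect(P.astype(np.float32))
    print(tag,n,np.round(r[0],1),np.round(r[1],1),round(r[2],2)); print(np.round(cv2.boxPoints(r),1).tolist())
    cv2.imwrite(f"pics/m_{tag}_{n}.png",m)
t=cv2.imread("pics/top0.png");s=cv2.imread("pics/scene0.png")
rect("top",t,(260,200,286,240),45,(0,0,185),(180,60,255),"pad")
rect("scene",s,(250,228,310,275),45,(0,0,200),(180,60,255),"pad")
for n,img,roi in(("top",t,(250,192,295,250)),("scene",s,(245,225,315,295))):
    rect(n,img,roi,45,(22,130,120),(35,255,255),"yel")
    rect(n,img,roi,45,(40,80,90),(75,255,255),"green")
rect("top",t,(335,185,412,264),10,(8,60,120),(30,255,255),"board")
hsv=cv2.cvtColor(t,cv2.COLOR_BGR2HSV)
for p in[(360,210),(370,235),(330,210),(347,212),(370,198),(272,230)]:print(p,hsv[p[1],p[0]])
for p,z in [((77/4.4,86/4.4),45),((203/4.4,82/4.4),45),((213/4.4,267/4.4),45),((80/4.4,271/4.4),45)]:print(cast("top",[(p[0]+240-.5,p[1]+180-.5)],z))
for p in[(108,190),(262,102),(440,248),(285,348)]:print("s",cast("scene",[(p[0]/6+235-.5,p[1]/6+215-.5)],45))
print("jig22",[cast("top",[(p[0]/4.4+239.5,p[1]/4.4+179.5)],22).round(1).tolist() for p in((457,107),(664,58),(520,343))])
print("jig10",[cast("top",[(p[0]/4.4+239.5,p[1]/4.4+179.5)],10).round(1).tolist() for p in((665,85),(722,290),(540,340),(480,122))])
E
python3 m.py
```

```text
pad top [494.3 157.7] [80.3 55.4] 4.59
[[452.1000061035156, 182.10000610351562], [456.5, 126.9000015258789], [536.5, 133.3000030517578], [532.0999755859375, 188.60000610351562]]
pad scene [492.9 160.7] [86.5 60.2] 4.5
[[447.5, 187.3000030517578], [452.20001220703125, 127.30000305175781], [538.4000244140625, 134.10000610351562], [533.7000122070312, 194.10000610351562]]
yel top [432.1 153.6] [ 3.2 22.4] 4.71
[[429.6000061035156, 164.60000610351562], [431.3999938964844, 142.3000030517578], [434.6000061035156, 142.5], [432.70001220703125, 164.8000030517578]]
green top [519.6 159.8] [21.4 33.9] 2.09
[[508.29998779296875, 176.39999389648438], [509.6000061035156, 142.5], [530.9000244140625, 143.1999969482422], [529.7000122070312, 177.1999969482422]]
yel scene [432. 155.] [ 8.7 30.8] 3.42
[[426.70001220703125, 170.10000610351562], [428.6000061035156, 139.3000030517578], [437.20001220703125, 139.8000030517578], [435.3999938964844, 170.60000610351562]]
green scene [518.4 162.2] [25.3 36.7] 3.75
[[504.5, 179.60000610351562], [506.8999938964844, 143.10000610351562], [532.2000122070312, 144.69999
[... 228 characters left out ...]
762939453]]
(360, 210) [ 19  98 192]
(370, 235) [ 20 100 191]
(330, 210) [ 17  91 163]
(347, 212) [165   3 189]
(370, 198) [  9  10 184]
(272, 230) [150   1 174]
[[547.19140298 205.05058908  45.        ]]
[[552.24760975 119.2002856   45.        ]]
[[424.85033822 108.56351658  45.        ]]
[[419.94529762 198.04690261  45.        ]]
s [[544.10344726 205.13047101  45.        ]]
s [[548.80005263 124.51231822  45.        ]]
s [[430.40191104 113.28546264  45.        ]]
s [[423.54243985 194.56927348  45.        ]]
jig22 [[[544.3, -56.9, 22.0]], [[583.1, -201.6, 22.0]], [[380.4, -102.3, 22.0]]]
jig10 [[[566.5, -204.5, 10.0]], [[421.9, -244.1, 10.0]], [[384.0, -117.5, 10.0]], [[536.5, -74.1, 10.0]]]
```

The larger pad is the one in the grey well, top px (272,218) and scene px (280,255). The smaller look-alike lies loose at top px (315,233). The well with the yellow mark and the long pad matches the description, and the crops confirm it. The jig is at top px (374,225) with its fences on the left and upper sides.

I'll lift first, then travel towards the well.

```bash
cat >> h.py <<'E'
from scipy.spatial.transform import Rotation as Ro
def Rt(yaw,tilt=0):
    # tool x = -(well y) at given well yaw; tilt>0: tool z leans towards +well x
    c,s=np.cos(np.radians(yaw)),np.sin(np.radians(yaw))
    X=np.array([c,s,0]);Y=np.array([-s,c,0]);Z=np.array([0,0,1.])
    a=np.radians(tilt); tz=-np.cos(a)*Z+np.sin(a)*X; tx=-Y
    return np.c_[tx,np.cross(tz,tx),tz]
def need(pos,R=None,R0=None,p0=None):
    o=ctrl.get_obs();R0=o["tcp_rot"] if R0 is None else R0;p0=o["tool_pos"] if p0 is None else p0
    d=R0.T@(np.array(pos)-p0); print("t",round(o["time"],2),"dpos",d.round(1))
    if R is not None: print("twist",np.degrees(Ro.from_matrix(R0.T@R).as_rotvec()).round(2))
E
python3 - <<'E'
from h import *
R=Rt(4.5); need([461,157,300],R)
o=ctrl.get_obs(); need([461,157,300],R,R)
E
```

```text
t 0.1 dpos [-613.4 -485.6 -119.5]
twist [-0.    0.09 18.58]
t 0.1 dpos [-735.9 -264.9 -120.7]
twist [0. 0. 0.]
```

Emit:
drive_tool(delta_pos=[[0, 0, -40], [0, 0, -40], [0, 0, -40]], twist=[[0, 0, 6.2], [0, 0, 6.2], [0, 0, 6.2]], gripper=0)

```text
time: 0.4
tool_pos: [254.7, -597.4, 300.8]
tcp_rot: [[0.074, -0.997, -0.0], [-0.997, -0.074, 0.002], [-0.002, 0.0, -1.0]]
force: [-0.3, -0.2, 0.8]
gripper_width: 73.3
```

Emit:
drive_tool(delta_pos=[[-46, -16.5, 0], [-46, -16.5, 0], [-46, -16.5, 0], [-46, -16.5, 0], [-46, -16.5, 0]], twist=[[0, 0, 0], [0, 0, 0], [0, 0, 0], [0, 0, 0], [0, 0, 0]])

```text
time: 0.9
tool_pos: [319.1, -360.2, 299.7]
tcp_rot: [[0.078, -0.997, -0.0], [-0.997, -0.078, 0.001], [-0.001, 0.0, -1.0]]
force: [0.7, 0.5, 0.5]
gripper_width: 33.3
```

Emit:
drive_tool(delta_pos=[[-46, -16.5, 0], [-46, -16.5, 0], [-46, -16.5, 0], [-46, -16.5, 0], [-46, -16.5, 0]], twist=[[0, 0, 0], [0, 0, 0], [0, 0, 0], [0, 0, 0], [0, 0, 0]])

```text
time: 1.4
tool_pos: [383.3, -124.6, 300.0]
tcp_rot: [[0.077, -0.997, 0.0], [-0.997, -0.077, -0.0], [0.0, -0.0, -1.0]]
force: [1.2, -0.3, 0.5]
gripper_width: 0.8
```

Emit:
drive_tool(delta_pos=[[-46, -16.5, 0], [-46, -16.5, 0], [-46, -16.5, 0], [-46, -16.5, 0], [-46, -16.5, 0]], twist=[[0, 0, 0], [0, 0, 0], [0, 0, 0], [0, 0, 0], [0, 0, 0]])

```text
time: 1.9
tool_pos: [447.5, 111.4, 300.1]
tcp_rot: [[0.078, -0.997, 0.0], [-0.997, -0.078, -0.0], [0.0, -0.0, -1.0]]
force: [-0.0, -1.5, -0.8]
gripper_width: 0.8
```

```bash
python3 - <<'E'
from h import *
s=eyes.camera("scene");t=eyes.camera("top")
cv2.imwrite("pics/s1.png",s);cv2.imwrite("pics/t1.png",t)
print(ctrl.get_obs()["tool_pos"]);need([461,157,75],Rt(4.5))
E
```

```text
[447.33320448 113.91842189 299.59640583]
t 2.0 dpos [-41.4 -17.6 224.6]
twist [0.08 0.08 0.45]
```

View pics/s1.png

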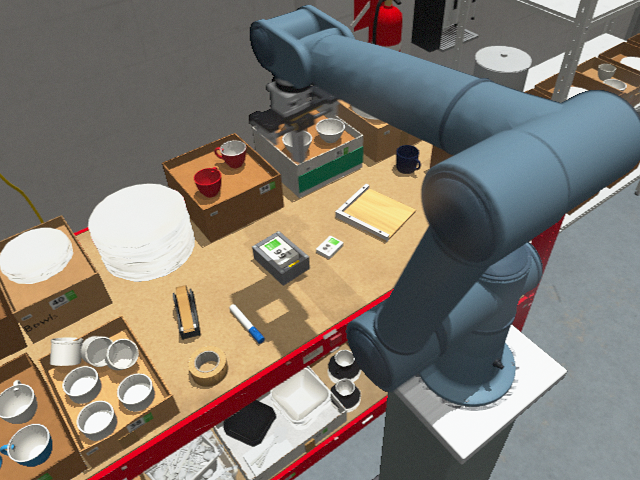

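View pics/t1.png

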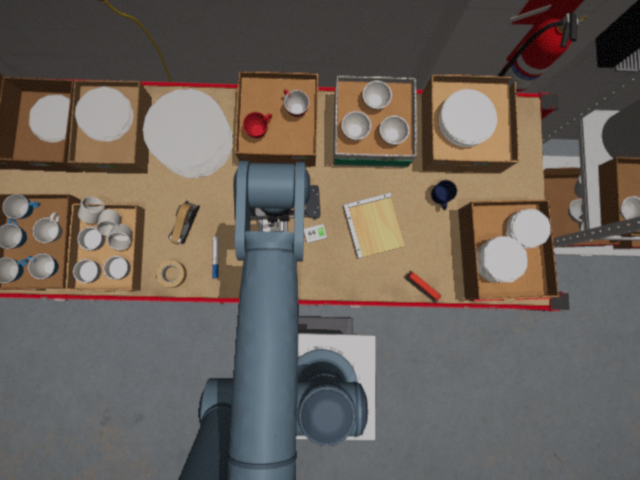

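The arm hangs above the well. The jig is now clear in the scene view at px (375,212), so I'll crop it for a second measurement and move above the press point.

```bash
python3 - <<'E'
import cv2
cv2.imwrite("pics/c3.png",cv2.resize(cv2.imread("pics/s1.png")[178:248,325:425],None,fx=8,fy=8,interpolation=2))
E
```

```text
(no output)
```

View pics/c3.png

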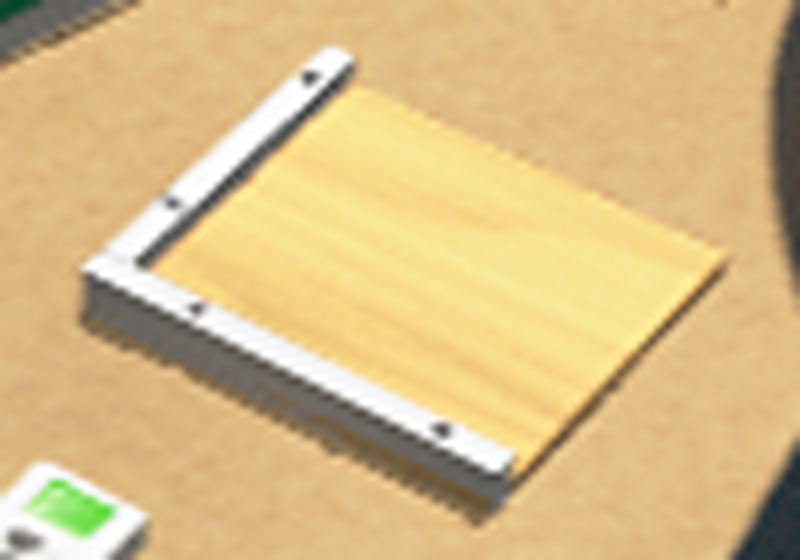

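Emit:
drive_tool(delta_pos=[[-20, -9, 40], [-21, -9, 45], [0, 0, 45], [0, 0, 45], [0, 0, 45]], twist=[[0, 0, 0.4], [0, 0, 0], [0, 0, 0], [0, 0, 0], [0, 0, 0]])

```text
time: 2.5
tool_pos: [462.1, 150.6, 78.8]
tcp_rot: [[0.071, -0.997, -0.0], [-0.997, -0.071, -0.0], [0.0, 0.0, -1.0]]
force: [0.6, -0.9, 0.3]
gripper_width: 0.7
```

Emit:
drive_tool(delta_pos=[[0, 0, 0], [0, 0, 0]], twist=[[0, 0, 0], [0, 0, 0]])

```text
time: 2.7
tool_pos: [462.5, 150.7, 81.1]
tcp_rot: [[0.07, -0.998, -0.001], [-0.998, -0.07, -0.0], [0.0, 0.001, -1.0]]
force: [0.1, 0.5, 0.6]
gripper_width: 0.4
```

```bash
python3 - <<'E'
from h import *
need([461,157,75],Rt(4.5))
s=eyes.camera("scene");cv2.imwrite("pics/c4.png",cv2.resize(s[180:300,220:360],None,fx=5,fy=5,interpolation=2))
E
```

```text
t 2.7 dpos [-6.4  1.   6.1]
twist [ 0.06 -0.01 -0.47]
```

View pics/c4.png

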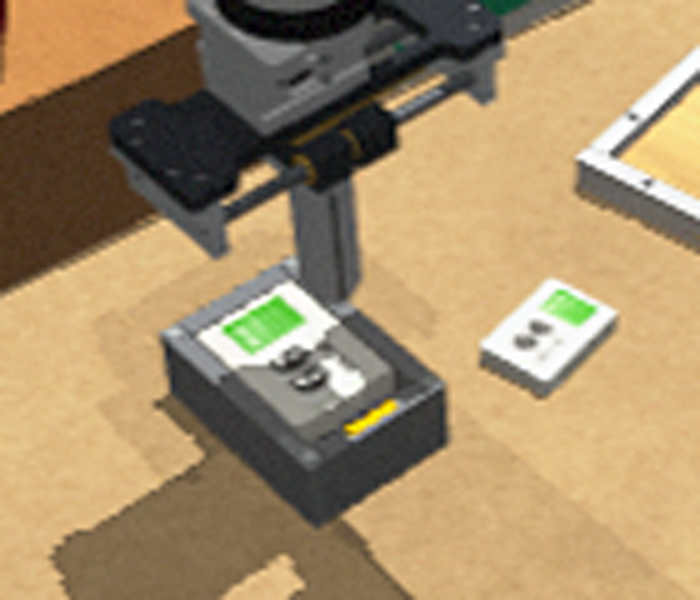

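Emit:
drive_tool(delta_pos=[[-6, 0, 10], [0, 0, 10], [0, 0, 8], [0, 0, 8], [0, 0, 5]], twist=[[0, 0, -0.4], [0, 0, 0], [0, 0, 0], [0, 0, 0], [0, 0, 0]])

```text
time: 3.25
tool_pos: [461.6, 157.2, 38.7]
tcp_rot: [[0.078, -0.997, -0.001], [-0.997, -0.078, -0.0], [0.0, 0.001, -1.0]]
force: [0.7, 0.5, -0.4]
gripper_width: 0.0
```

Emit:
drive_tool(delta_pos=[[0, 0, 3], [0, 0, 0]], twist=[[0, 0, 0], [0, 0, 0]])

```text
time: 3.45
tool_pos: [461.7, 157.2, 36.2]
tcp_rot: [[0.078, -0.997, -0.001], [-0.997, -0.078, -0.0], [0.0, 0.001, -1.0]]
force: [-0.4, 0.7, 0.4]
gripper_width: 0.4
```

```bash
python3 - <<'E'
from h import *
for p,z in [((82,268),22),((495,478),22),((322,48),22),((728,258),10),((515,470),10),((140,267),22)]:
    print(p,cast("scene",[(p[0]/8+324.5,p[1]/8+177.5)],z).round(1))
need([461,157,75],Rt(4.5));
E
```

```text
(82, 268) [[541.8 -54.3  22. ]]
(495, 478) [[377.  -99.4  22. ]]
(322, 48) [[ 582.8 -194.5   22. ]]
(728, 258) [[ 418.2 -242.4   10. ]]
(515, 470) [[ 384.6 -115.4   10. ]]
(140, 267) [[529.9 -70.4  22. ]]
t 3.45 dpos [  0.1   0.8 -38.8]
twist [ 0.05 -0.   -0.03]
```

Emit:
drive_tool(delta_pos=[[0, 0, 2], [0, 0, 1.5], [0, 0, 0]], twist=[[0, 0, 0], [0, 0, 0], [0, 0, 0]])

```text
time: 3.75
tool_pos: [462.1, 157.3, 33.2]
tcp_rot: [[0.078, -0.997, 0.0], [-0.997, -0.078, 0.0], [-0.0, -0.0, -1.0]]
force: [-0.9, -0.2, -0.1]
gripper_width: 0.7
```

```bash
python3 - <<'E'
from h import *
s=eyes.camera("scene");cv2.imwrite("pics/c5.png",cv2.resize(s[180:300,220:360],None,fx=5,fy=5,interpolation=2))
E
```

```text
(no output)
```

View pics/c5.png

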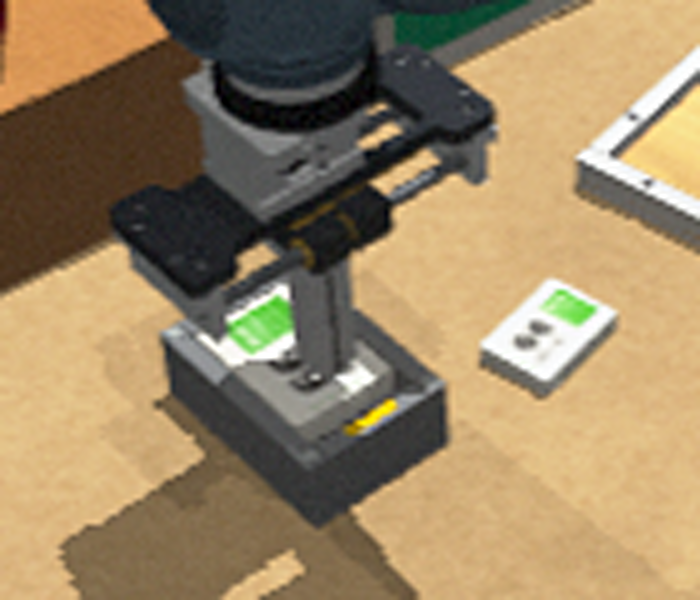

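```bash
python3 - <<'E'
from h import *
o=ctrl.get_obs();p=o["tool_pos"];print(p)
for dz in(0,12):
  q=proj("scene",p+[0,0,dz]);print((q-[220,180]+.5)*5)
E
```

```text
[462.11763551 157.22960991  33.20914472]
[[334.61889412 400.48247747]]
[[332.80489107 384.10939527]]
```

```bash
python3 - <<'E'
from h import *
s=eyes.camera("scene");t=eyes.camera("top");b=cv2.imread("pics/scene0.png")
r=lambda i:cv2.resize(i[225:295,245:315],(395,395),interpolation=2)
cv2.imwrite("pics/c6.png",np.hstack([r(b),r(s)]))
E
```

```text
(no output)
```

View pics/c6.png

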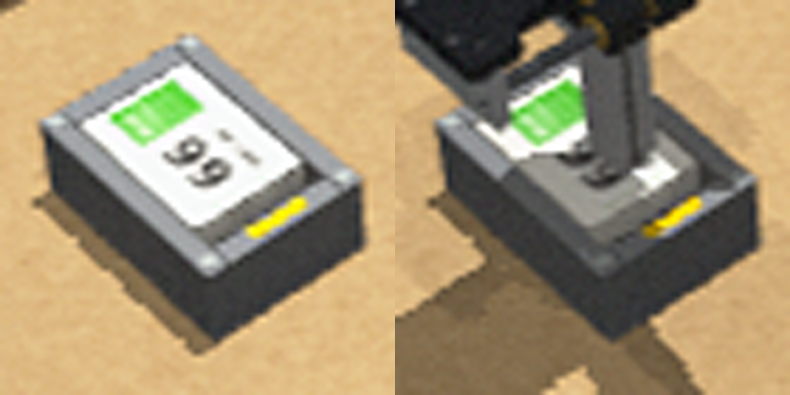

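```bash
python3 - <<'E'
from h import *
for z in(33,45,55):print(cast("scene",[285.8-.5,256.3-.5],z))
p=np.array([462.1,157.2,33.2])
R=ctrl.get_obs()["tcp_rot"]
for z in (33,45):
  for a in(-12.5,12.5):
    for b in(-8,8):
      q=p+a*R[:,0]+b*R[:,1];q[2]=z;print(z,a,b,((proj("scene",q)-[245,225]+.5)*5.64+[395,0]).round())
E
```

```text
[[474.90667766 152.17275503  33.        ]]
[[464.94211902 157.65218447  45.        ]]
[[456.63832016 162.21837567  55.        ]]
33 -12.5 -8 [[598. 202.]]
33 -12.5 8 [[620. 222.]]
33 12.5 -8 [[643. 175.]]
33 12.5 8 [[665. 194.]]
45 -12.5 -8 [[596. 184.]]
45 -12.5 8 [[618. 204.]]
45 12.5 -8 [[641. 156.]]
45 12.5 8 [[663. 176.]]
```

```bash
python3 - <<'E'
from h import *
R=Rt(4.5)
p=np.array([462.5,150.7,81.1])
for a in(-12.5,12.5):
    for b in(-8,8):
      print("c4",a,b,((proj("scene",p+a*R[:,0]+b*R[:,1])-[220,180]+.5)*5).round())
X=-R[:,1];Y=-R[:,0];O=np.array([486.7,158.7,0])
def W(x,y,z):return O+x*X+y*Y+np.array([0,0,z])
def sh(l,f):
  for y in(-30,30):
    print(l,y,((proj("scene",W(f[0],y,f[1]))-[245,225]+.5)*5.64+[395,0]).round())
sh("level free top",(-36,45));sh("level far top",(49,45))
sh("tip far top",(34,63.8));sh("tip free top",(34-73.6,63.8-42.5))
sh("tip free bottom",(-30.6,5.75))
E
```

```text
c4 -12.5 -8 [[308. 331.]]
c4 -12.5 8 [[328. 349.]]
c4 12.5 -8 [[348. 307.]]
c4 12.5 8 [[368. 324.]]
level free top -30 [[699. 160.]]
level free top 30 [[592. 227.]]
level far top -30 [[583.  60.]]
level far top 30 [[477. 124.]]
tip far top -30 [[600.  48.]]
tip far top 30 [[492. 112.]]
tip free top -30 [[708. 201.]]
tip free top 30 [[602. 268.]]
tip free bottom -30 [[697. 213.]]
tip free bottom 30 [[592. 280.]]
```

The picture shows the pad still level and the fingertips at about c6 px (628,178). That is roughly 25 mm above where the reported TCP should appear. I'll go down in small steps and watch the force.

Emit:
drive_tool(delta_pos=[[0, 0, 3], [0, 0, 3], [0, 0, 0]], twist=[[0, 0, 0], [0, 0, 0], [0, 0, 0]])

```text
time: 4.2
tool_pos: [461.6, 157.2, 26.6]
tcp_rot: [[0.078, -0.997, -0.001], [-0.997, -0.078, -0.0], [0.0, 0.001, -1.0]]
force: [-0.4, 0.8, -0.4]
gripper_width: 0.5
```

```bash
cat > look.py <<'E'
from h import *
import sys
n,x0,y0,x1,y1,f=sys.argv[1],*map(int,sys.argv[2:7]); 
i=eyes.camera(n)[y0:y1,x0:x1];cv2.imwrite(sys.argv[7],cv2.resize(i,None,fx=f,fy=f,interpolation=2))
o=ctrl.get_obs();print(o["time"],o["tool_pos"].round(1),o["force"].round(1),o["joint_positions"].round(1))
E
python3 look.py scene 245 225 315 295 8 pics/c7.png
```

```text
4.25 [461.7 157.2  26.8] [-0.4 -0.4 -0.2] [  5.5   4.1 118.3  -0.   57.7  91. ]
```

View pics/c7.png

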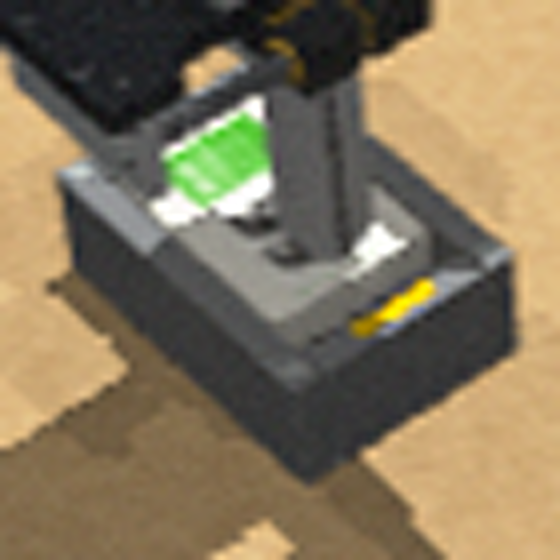

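```bash
python3 - <<'E'
from h import *
for u in((340,260),(300,262),(362,240)):print(cast("scene",[u[0]/8+244.5,u[1]/8+224.5],48))
E
```

```text
[[456.45589238 157.93331927  48.        ]]
[[463.35923389 168.22043331  48.        ]]
[[459.3526135  147.79727942  48.        ]]
```

Emit:
drive_tool(delta_pos=[[0, 0, 2.5], [0, 0, 2.5], [0, 0, 0]], twist=[[0, 0, 0], [0, 0, 0], [0, 0, 0]])

```text
time: 4.55
tool_pos: [461.7, 157.2, 21.7]
tcp_rot: [[0.078, -0.997, -0.001], [-0.997, -0.078, -0.0], [0.0, 0.001, -1.0]]
force: [-0.2, -0.1, -0.3]
gripper_width: 0.4
```

```bash
python3 look.py scene 245 225 315 295 8 pics/c8.png
```

```text
4.6 [461.9 157.2  21.9] [-0.   0.3 -0.4] [  5.5   4.6 118.4   0.   57.1  91. ]
```

View pics/c8.png

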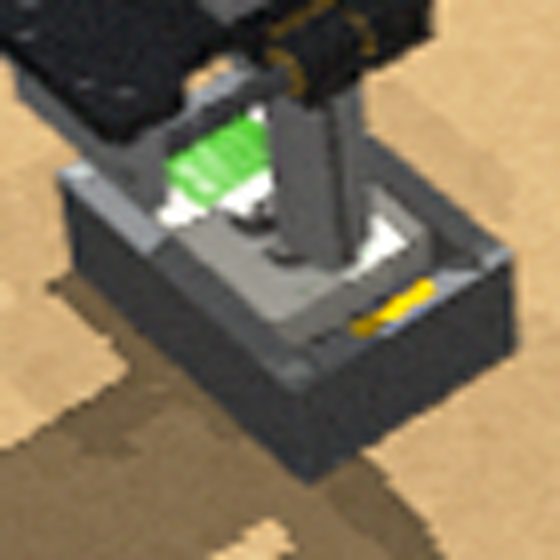

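Emit:
drive_tool(delta_pos=[[0, 0, 2.5], [0, 0, 2.5], [0, 0, 2.5], [0, 0, 0]], twist=[[0, 0, 0], [0, 0, 0], [0, 0, 0], [0, 0, 0]])

```text
time: 5.0
tool_pos: [461.7, 157.2, 14.2]
tcp_rot: [[0.078, -0.997, -0.001], [-0.997, -0.078, -0.0], [-0.0, 0.001, -1.0]]
force: [0.1, 0.0, -0.2]
gripper_width: 0.4
```

```bash
python3 look.py scene 245 225 315 295 8 pics/c9.png
```

```text
5.05 [461.9 157.2  14.4] [-0.5  0.2 -0.2] [  5.5   5.4 118.5  -0.   56.2  91. ]
```

View pics/c9.png

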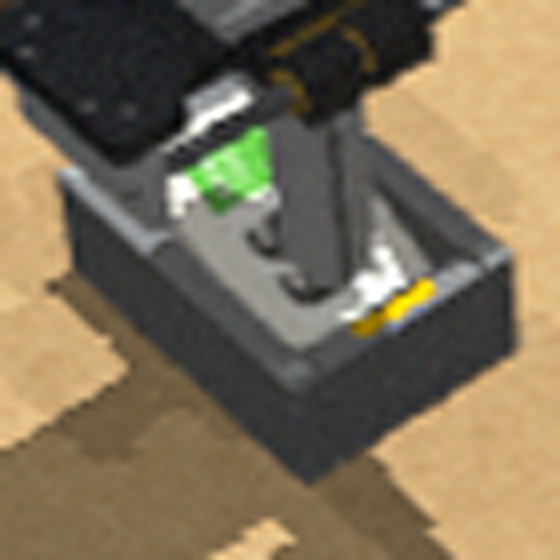

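It is tipping now: the far end is rising at (200,185) and the free end is dropping. I'll continue until it bottoms.

Emit:
drive_tool(delta_pos=[[0, 0, 2.5], [0, 0, 2.5], [0, 0, 0]], twist=[[0, 0, 0], [0, 0, 0], [0, 0, 0]])

```text
time: 5.35
tool_pos: [462.2, 157.3, 9.6]
tcp_rot: [[0.078, -0.997, 0.0], [-0.997, -0.078, 0.0], [-0.0, -0.0, -1.0]]
force: [-0.2, 0.0, 0.7]
gripper_width: 0.7
```

```bash
python3 look.py scene 245 225 315 295 8 pics/c10.png
```

```text
5.4 [462.1 157.2   9.7] [ 0.4 -0.6  0.6] [  5.5   5.9 118.5   0.   55.6  91. ]
```

View pics/c10.png

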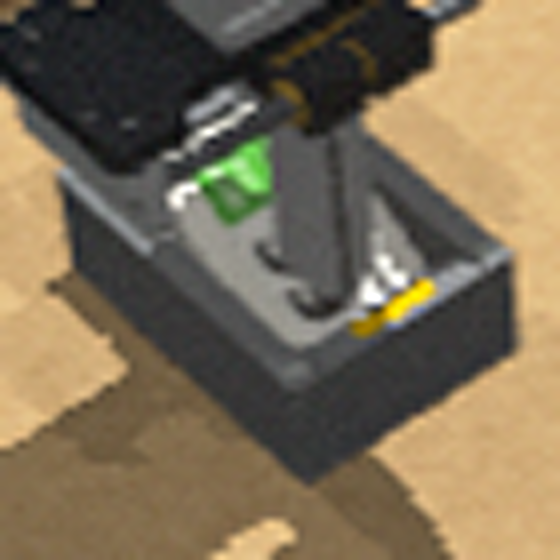

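Emit:
drive_tool(delta_pos=[[0, 0, 2], [0, 0, 2], [0, 0, 0]], twist=[[0, 0, 0], [0, 0, 0], [0, 0, 0]])

```text
time: 5.7
tool_pos: [462.8, 157.3, 8.4]
tcp_rot: [[0.079, -0.997, -0.001], [-0.997, -0.079, -0.0], [0.0, 0.001, -1.0]]
force: [-10.7, -1.3, 23.1]
gripper_width: 0.2
```

Emit:
drive_tool(delta_pos=[[0, 0, 1], [0, 0, 0]], twist=[[0, 0, 0], [0, 0, 0]])

```text
time: 5.9
tool_pos: [462.9, 157.3, 8.2]
tcp_rot: [[0.079, -0.997, -0.001], [-0.997, -0.079, -0.001], [0.001, 0.001, -1.0]]
force: [-12.0, -2.0, 29.4]
gripper_width: 0.6
```

```bash
python3 look.py scene 245 225 315 295 8 pics/c11.png
```

```text
5.95 [462.9 157.3   8.2] [-12.7  -2.3  29.7] [  5.5   6.2 118.4  -0.   55.5  91. ]
```

View pics/c11.png

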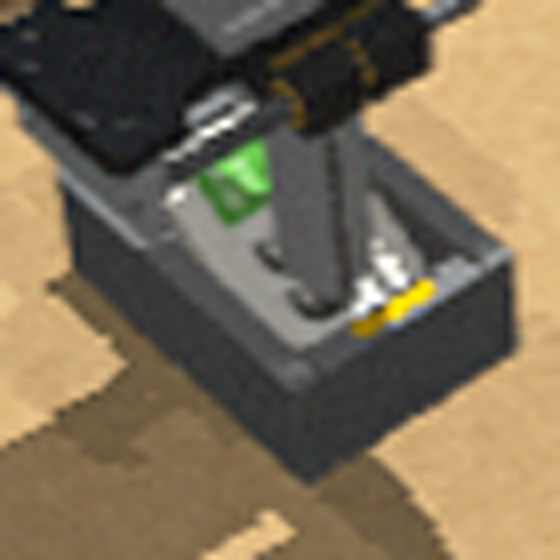

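Bottomed with 29 N. The contact height says the real fingertips are about 25 mm above the reported TCP. I'll back off vertically, open the gripper, and look.

Emit:
drive_tool(delta_pos=[[0, 0, -10], [0, 0, -20], [0, 0, -40], [0, 0, -45], [0, 0, -45]], twist=[[0, 0, 0], [0, 0, 0], [0, 0, 0], [0, 0, 0], [0, 0, 0]])

```text
time: 6.45
tool_pos: [461.4, 157.2, 165.9]
tcp_rot: [[0.078, -0.997, -0.001], [-0.997, -0.078, -0.0], [0.0, 0.001, -1.0]]
force: [1.2, -0.0, -0.2]
gripper_width: 0.4
```

Emit:
drive_tool(delta_pos=[[0, 30, 0], [0, 50, 0], [0, 0, 0], [0, 0, 0], [0, 0, 0]], twist=[[0, 0, 0], [0, 0, 0], [0, 0, 0], [0, 0, 0], [0, 0, 0]], gripper=1)

```text
time: 6.95
tool_pos: [383.4, 151.0, 165.1]
tcp_rot: [[0.078, -0.997, 0.001], [-0.997, -0.078, 0.0], [-0.0, -0.001, -1.0]]
force: [-0.4, 0.2, 0.5]
gripper_width: 37.2
```

Emit:
drive_tool(delta_pos=[[0, 0, 0], [0, 0, 0], [0, 0, 0], [0, 0, 0], [0, 0, 0]], twist=[[0, 0, 0], [0, 0, 0], [0, 0, 0], [0, 0, 0], [0, 0, 0]])

```text
time: 7.45
tool_pos: [382.4, 151.0, 164.6]
tcp_rot: [[0.078, -0.997, -0.0], [-0.997, -0.078, -0.0], [-0.0, 0.0, -1.0]]
force: [0.3, 0.5, -0.1]
gripper_width: 77.0
```

```bash
python3 look.py scene 215 175 345 295 6 pics/c12.png;python3 look.py top 240 180 340 260 8 pics/c13.png
```

```text
7.5 [382.4 151.  164.6] [-0.9  0.2  0.5] [  5.7 -19.7 123.4   0.   76.3  91.2]
7.55 [382.3 151.  164.6] [ 0.3 -0.6 -0.7] [  5.7 -19.7 123.4   0.   76.3  91.2]
```

View pics/c12.png

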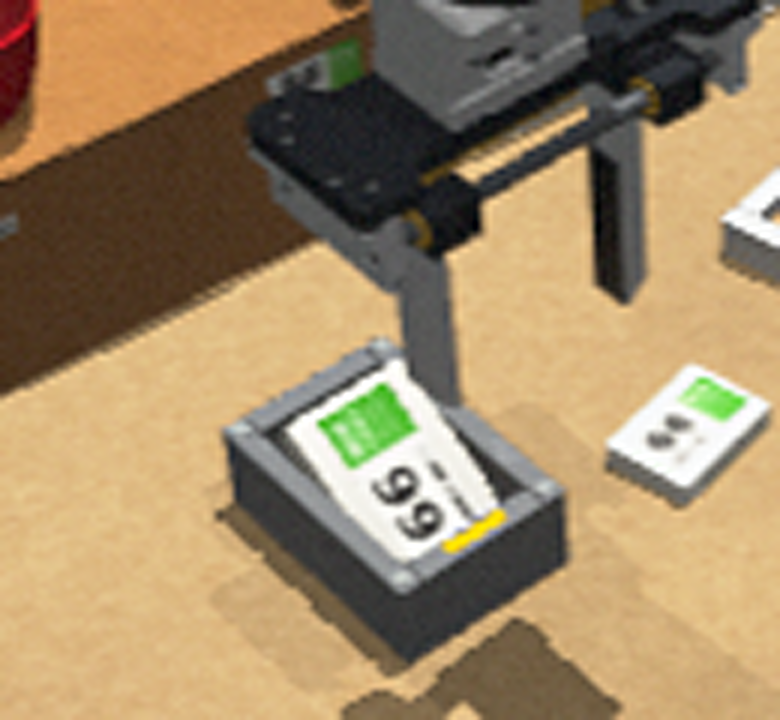

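View pics/c13.png

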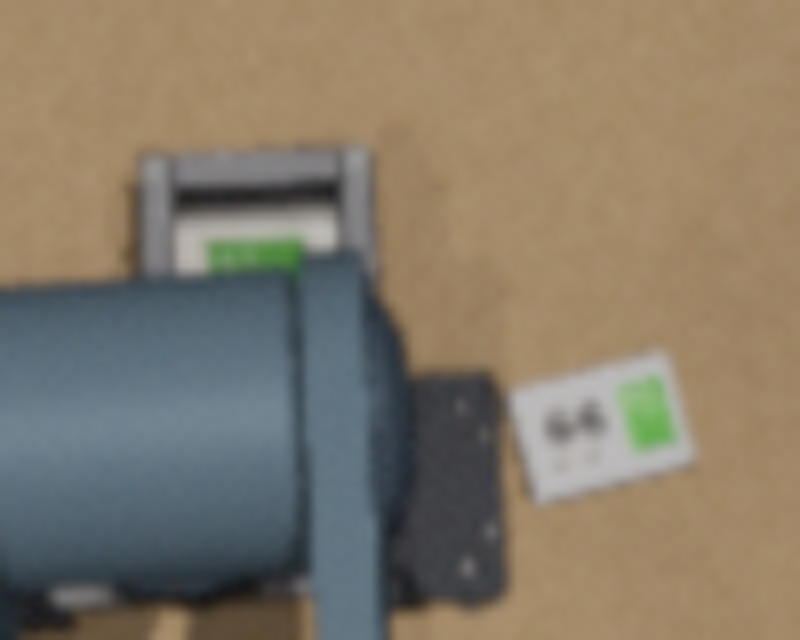

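```bash
python3 - <<'E'
from h import *
R=Rt(4.5);p=np.array([382.4,151,164.6])
for dz in(0,25):
 for a in(38.5,51):
  for b in(-8,8):
   print(dz,a,b,((proj("scene",p+[0,0,dz]+a*R[:,0]+b*R[:,1])-[215,175]+.5)*6).round())
# pad far-end corners from the picture: top edge assume z 62..64
for u in((285,428),(402,358)):
  for z in(60,63.8):print(u,z,cast("scene",[u[0]/6+214.5,u[1]/6+174.5],z).round(1))
for u in((176,215),(338,207)):print(u,cast("top",[u[0]/8+239.5,u[1]/8+179.5],63.8).round(1))
X=-R[:,1];Y=-R[:,0];O=np.array([486.7,158.7,0])
for y in(30,-30):print((O+34*X+y*Y).round(1))
E
```

```text
0 38.5 -8 [[601. 330.]]
0 38.5 8 [[628. 352.]]
0 51 -8 [[625. 315.]]
0 51 8 [[653. 336.]]
25 38.5 -8 [[598. 283.]]
25 38.5 8 [[625. 304.]]
25 51 -8 [[623. 268.]]
25 51 8 [[651. 289.]]
(285, 428) 60 [[516.8 191.8  60. ]]
(285, 428) 63.8 [[513.4 193.5  63.8]]
(402, 358) 60 [[521.7 130.4  60. ]]
(402, 358) 63.8 [[518.2 132.3  63.8]]
(176, 215) [[521.3 188.8  63.8]]
(338, 207) [[525.8 129.1  63.8]]
[518.2 191.3   0. ]
[522.9 131.5   0. ]
```

The pad stays tipped with its far-end edge at c12 px (285,428)-(402,358), matching the prediction. The visible fingertips also confirm they sit 25 mm short of the reported TCP. Now I'll tilt the tool 30° to match the pad and hover, then check whether that offset lies along the tool.

```bash
python3 - <<'E'
from h import *
R=Rt(4.5,30);tip=np.array([518.6,161.2,51]);tcp=tip+25*R[:,2];print(tcp,R.round(3))
need(tcp-70*R[:,2],R)
E
```

```text
[531.06146667 162.1807387   29.34936491] [[ 0.078 -0.863  0.498]
 [-0.997 -0.068  0.039]
 [-0.    -0.5   -0.866]]
t 7.55 dpos [   0.5 -114.1   74.7]
twist [ 3.001e+01 -0.000e+00 -2.000e-02]
```

Emit:
drive_tool(delta_pos=[[0, -38, 0], [0, -38, 25], [0.5, -38, 50]], twist=[[0, 0, 0], [0, 0, 0], [0, 0, 0]])

```text
time: 7.85
tool_pos: [493.0, 159.3, 102.1]
tcp_rot: [[0.078, -0.997, 0.008], [-0.997, -0.078, 0.001], [-0.0, -0.008, -1.0]]
force: [0.4, -0.5, 0.2]
gripper_width: 94.0
```

Emit:
drive_tool(delta_pos=[[0, 0, 0], [0, 0, 0], [0, 0, 0], [0, 0, 0], [0, 0, 0]], twist=[[7.5, 0, 0], [7.5, 0, 0], [7.5, 0, 0], [7.5, 0, 0], [0, 0, 0]])

```text
time: 8.35
tool_pos: [482.8, 158.7, 95.1]
tcp_rot: [[0.079, -0.867, 0.492], [-0.997, -0.069, 0.039], [0.0, -0.493, -0.87]]
force: [0.3, 0.1, -1.2]
gripper_width: 94.2
```

```bash
python3 look.py scene 215 175 345 295 6 pics/c14.png; python3 - <<'E'
from h import *
R=Rt(4.5,30);tip=np.array([518.6,161.2,51]);need(tip-45*R[:,2],R)
o=ctrl.get_obs();R=o["tcp_rot"];p=o["tool_pos"];print(R.round(3))
for lab,off in(("tool",-25*R[:,2]),("world",np.array([0,0,25]))):
 for a in(47,59,-47,-59):
  for b in(-8,8):
   print(lab,a,b,((proj("scene",p+off+a*R[:,0]+b*R[:,1])-[215,175]+.5)*6).round())
E
```

```text
8.4 [486.  158.9  98.1] [-0.   1.  -0.2] [  5.8 -18.7 134.6  -1.1  34.4  92. ]
t 8.4 dpos [ 0.2 -4.8 12.1]
twist [ 0.26 -0.    0.01]
[[ 0.078 -0.866  0.495]
 [-0.997 -0.068  0.039]
 [ 0.    -0.496 -0.868]]
tool 47 -8 [[478. 278.]]
tool 47 8 [[501. 309.]]
tool 59 -8 [[501. 264.]]
tool 59 8 [[524. 295.]]
tool -47 -8 [[292. 388.]]
tool -47 8 [[315. 421.]]
tool -59 -8 [[268. 402.]]
tool -59 8 [[291. 435.]]
world 47 -8 [[459. 256.]]
world 47 8 [[481. 288.]]
world 59 -8 [[482. 243.]]
world 59 8 [[504. 274.]]
world -47 -8 [[273. 366.]]
world -47 8 [[296. 398.]]
world -59 -8 [[248. 380.]]
world -59 8 [[271. 413.]]
```

View pics/c14.png

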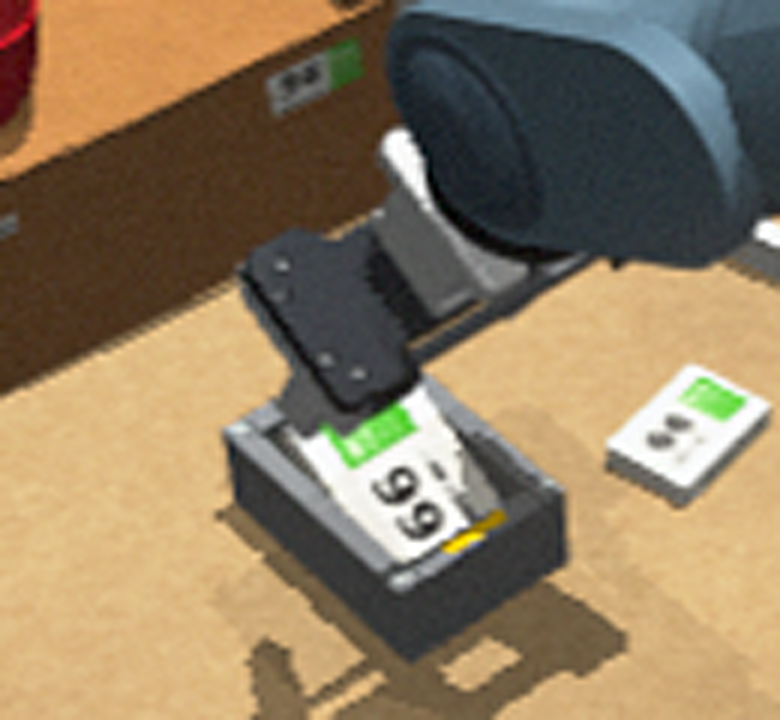

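The visible left fingertip at c14 px (315,425) agrees with an offset of 25 mm along the tool axis, so the fingers are effectively shorter. I'll advance with that correction.

Emit:
drive_tool(delta_pos=[[0, -5, 10], [0, 0, 25], [0, 0, 20], [0, 0, 10], [0, 0, 0]], twist=[[0, 0, 0], [0, 0, 0], [0, 0, 0], [0, 0, 0], [0, 0, 0]])

```text
time: 8.9
tool_pos: [527.0, 161.6, 46.3]
tcp_rot: [[0.077, -0.864, 0.497], [-0.997, -0.067, 0.039], [0.0, -0.499, -0.867]]
force: [-0.2, -0.6, -0.2]
gripper_width: 93.8
```

```bash
python3 look.py scene 215 175 345 295 6 pics/c15.png; python3 - <<'E'
from h import *
R=Rt(4.5,30);tip=np.array([518.6,161.2,51]);need(tip+25*R[:,2],R)
E
```

```text
8.95 [526.9 161.7  47. ] [-0.4 -0.7 -0.2] [  5.6  -5.6 130.5  -1.3  25.1  92.2]
t 8.95 dpos [-0.1  5.2 17.3]
twist [ 0.02 -0.02 -0.04]
```

View pics/c15.png

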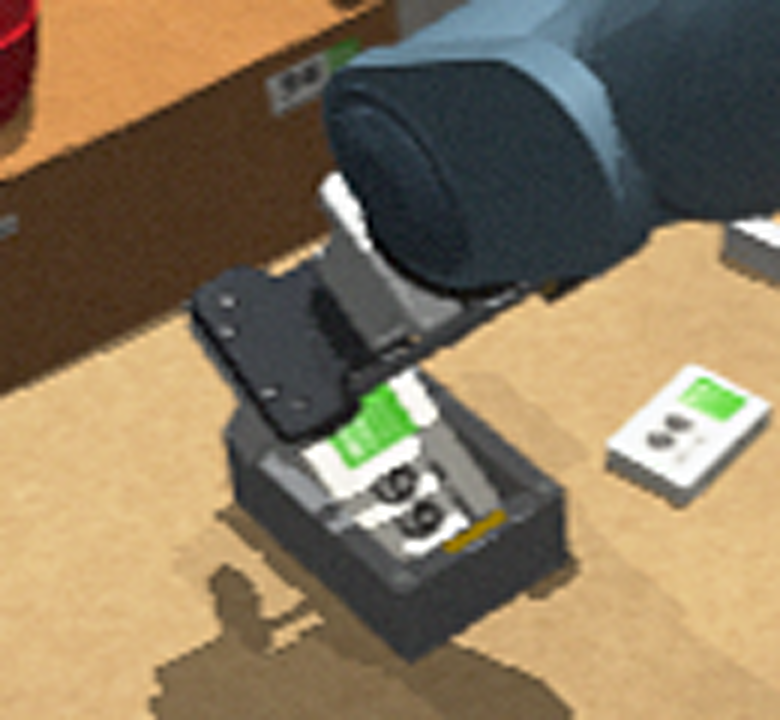

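Emit:
drive_tool(delta_pos=[[0, 5, 6], [0, 0, 6], [0, 0, 5], [0, 0, 0]], twist=[[0, 0, 0], [0, 0, 0], [0, 0, 0], [0, 0, 0]])

```text
time: 9.35
tool_pos: [529.1, 162.1, 28.3]
tcp_rot: [[0.078, -0.864, 0.498], [-0.997, -0.068, 0.039], [-0.0, -0.499, -0.866]]
force: [0.4, -0.3, -0.0]
gripper_width: 94.1
```

```bash
python3 look.py scene 215 175 345 295 6 pics/c16.png; python3 - <<'E'
from h import *
R=Rt(4.5,30);tip=np.array([518.6,161.2,51]);need(tip+25*R[:,2],R)
E
```

```text
9.4 [529.1 162.1  28.6] [ 0.2  0.4 -0.1] [  5.6  -2.7 130.4  -1.5  22.4  92.4]
t 9.4 dpos [ 0.1 -2.1  0.4]
twist [ 0.03 -0.01 -0.02]
```

View pics/c16.png

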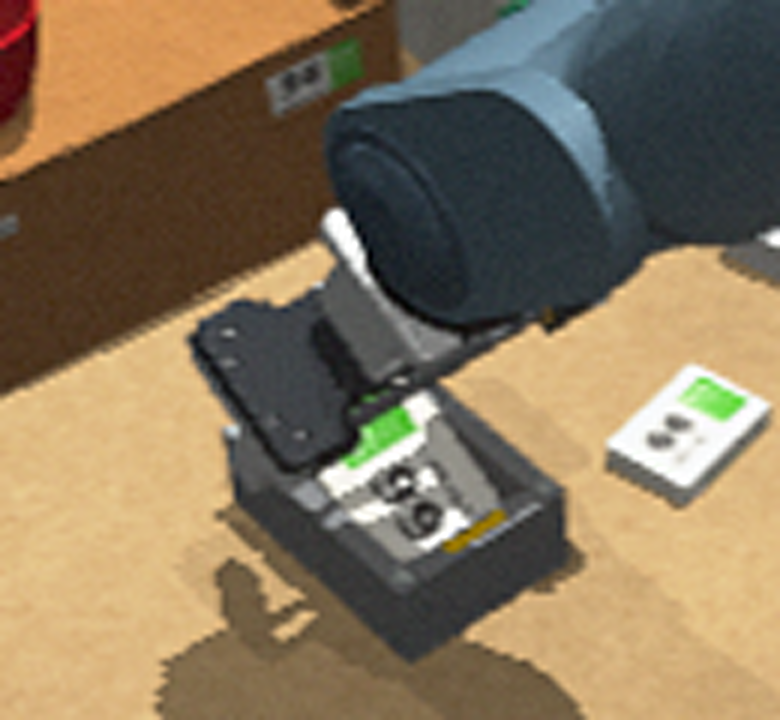

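Straddling with no contact. Now I'll close on the pad.

Emit:
drive_tool(delta_pos=[[0, -2, 0], [0, 0, 0], [0, 0, 0], [0, 0, 0], [0, 0, 0]], twist=[[0, 0, 0], [0, 0, 0], [0, 0, 0], [0, 0, 0], [0, 0, 0]], gripper=0.5, newtons=35)

```text
time: 9.9
tool_pos: [530.9, 162.2, 29.9]
tcp_rot: [[0.078, -0.863, 0.499], [-0.997, -0.068, 0.039], [-0.0, -0.5, -0.866]]
force: [0.7, 0.1, -0.5]
gripper_width: 59.1
```

Emit:
drive_tool(delta_pos=[[0, 0, 0], [0, 0, 0], [0, 0, 0], [0, 0, 0]], twist=[[0, 0, 0], [0, 0, 0], [0, 0, 0], [0, 0, 0]])

```text
time: 10.3
tool_pos: [530.9, 162.3, 29.9]
tcp_rot: [[0.078, -0.863, 0.499], [-0.997, -0.068, 0.039], [-0.0, -0.5, -0.866]]
force: [0.1, 0.7, 0.2]
gripper_width: 59.4
```

Emit:
drive_tool(delta_pos=[[0, -3, -5.2], [0, -5, -8.7], [0, -8, -13.9], [0, -10, -17.3], [0, 0, 0]], twist=[[0, 0, 0], [0, 0, 0], [0, 0, 0], [0, 0, 0], [0, 0, 0]])

```text
time: 10.8
tool_pos: [533.4, 162.6, 86.1]
tcp_rot: [[0.078, -0.86, 0.505], [-0.997, -0.067, 0.04], [-0.0, -0.506, -0.862]]
force: [0.4, -0.9, -0.3]
gripper_width: 59.6
```

```bash
python3 look.py scene 215 145 345 295 5 pics/c17.png
```

```text
10.85 [532.1 162.4  84.1] [ 0.   0.8 -1. ] [  5.6  -9.5 129.2  -1.1  30.   91.9]
```

View pics/c17.png

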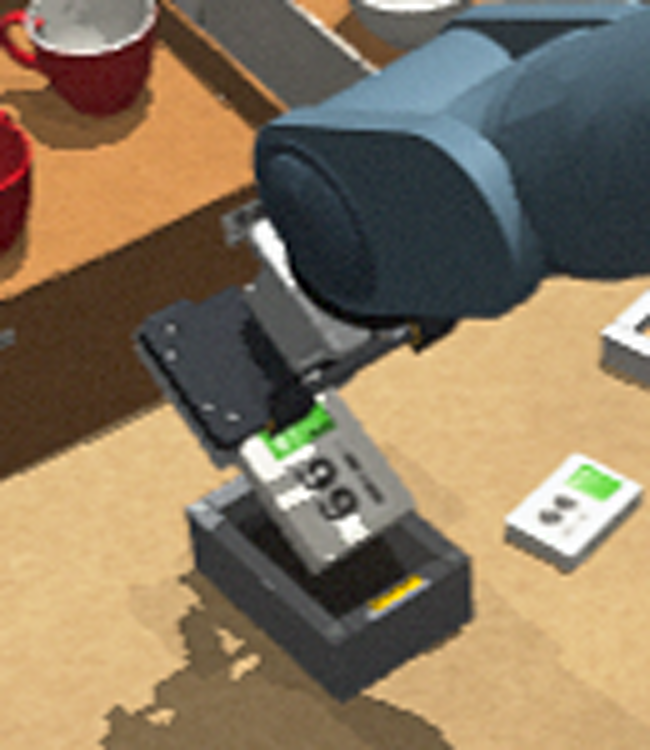

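The pad is held by its raised end (c17 px 300,480) and clear of the well. I'll lift, untilt, yaw to the jig and travel there.

Emit:
drive_tool(delta_pos=[[0, -15, -26], [0, -15, -26], [0, 0, 0], [0, 0, 0], [0, 0, 0]], twist=[[0, 0, 0], [0, 0, 0], [-7.5, 0, 0], [-7.5, 0, 0], [-7.5, 0, 0]])

```text
time: 11.35
tool_pos: [530.5, 162.2, 142.1]
tcp_rot: [[0.078, -0.989, 0.126], [-0.997, -0.078, 0.01], [-0.0, -0.126, -0.992]]
force: [0.1, -0.3, -1.1]
gripper_width: 59.6
```

Emit:
drive_tool(delta_pos=[[0, 0, 0], [0, 0, 0], [0, 0, 0], [0, 0, 0]], twist=[[-7.5, 0, 0], [0, 0, -5.5], [0, 0, -5.4], [0, 0, 0]])

```text
time: 11.75
tool_pos: [530.3, 162.1, 140.4]
tcp_rot: [[0.265, -0.964, -0.002], [-0.964, -0.265, -0.0], [-0.0, 0.002, -1.0]]
force: [-0.7, 0.6, -1.0]
gripper_width: 59.6
```

```bash
python3 - <<'E'
from h import *
R=Rt(15.4);need([525.3,-133.1,53],R)
E
```

```text
t 11.75 dpos [283.4  82.8  87.4]
twist [ 0.13  0.02 -0.04]
```

Emit:
drive_tool(delta_pos=[[30, 8, 0], [45, 13, 0], [45, 13, 0], [45, 13, 0], [45, 13, 0]], twist=[[0, 0, 0], [0, 0, 0], [0, 0, 0], [0, 0, 0], [0, 0, 0]])

```text
time: 12.25
tool_pos: [527.9, -57.7, 141.4]
tcp_rot: [[0.263, -0.965, -0.0], [-0.965, -0.263, 0.0], [-0.0, 0.0, -1.0]]
force: [0.9, 0.4, -0.6]
gripper_width: 59.4
```

Emit:
drive_tool(delta_pos=[[40, 13, 20], [33, 10, 35], [0, 0, 30], [0, 0, 0], [0, 0, 0]], twist=[[0, 0, 0], [0, 0, 0], [0, 0, 0], [0, 0, 0], [0, 0, 0]])

```text
time: 12.75
tool_pos: [525.4, -132.1, 56.7]
tcp_rot: [[0.264, -0.964, -0.001], [-0.964, -0.264, 0.001], [-0.001, 0.001, -1.0]]
force: [1.1, 0.2, -0.2]
gripper_width: 59.1
```

```bash
python3 look.py scene 310 120 430 250 5 pics/c18.png; python3 look.py top 320 170 430 270 6 pics/c19.png;python3 - <<'E'
from h import *
R=Rt(15.4);need([525.3,-133.1,-6],R)
E
```

```text
12.8 [ 526.6 -132.4   58.1] [-0.6  0.  -0.8] [-26.1   8.2 109.9   0.   61.9  48.5]
12.85 [ 527.1 -132.5   58.8] [-0.6 -0.5 -0.9] [-26.1   8.1 109.8   0.   61.9  48.5]
t 12.85 dpos [-0.   2.1 64.7]
twist [-0.13 -0.11  0.01]
```

View pics/c18.png

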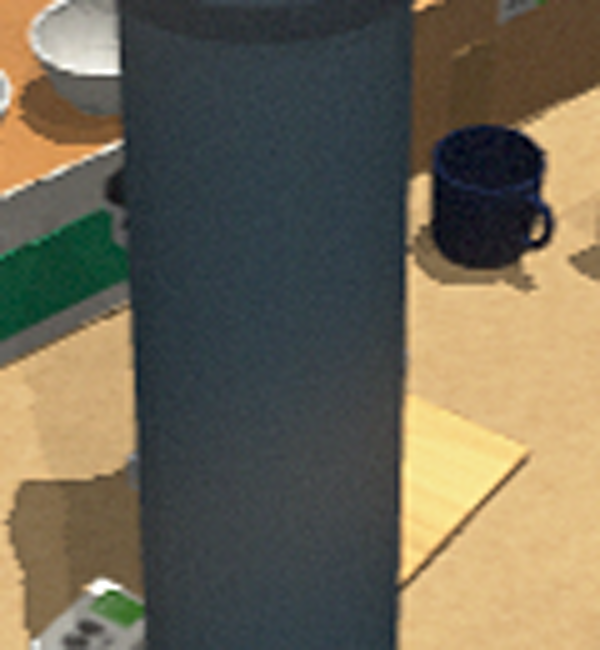

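View pics/c19.png

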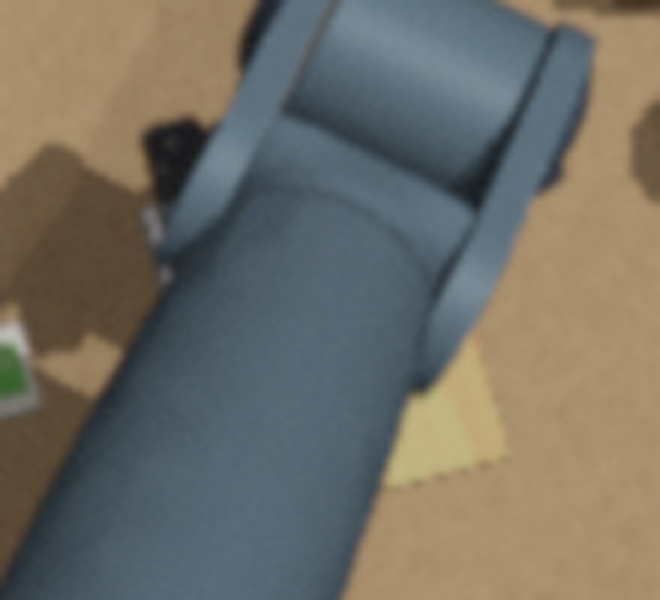

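Both views are blocked by the arm. I'll lower slowly and use the force as the signal.

Emit:
drive_tool(delta_pos=[[0, 2, 25], [0, 0, 20], [0, 0, 10], [0, 0, 3], [0, 0, 0]], twist=[[0, 0, 0], [0, 0, 0], [0, 0, 0], [0, 0, 0], [0, 0, 0]])

```text
time: 13.35
tool_pos: [524.7, -133.2, -0.2]
tcp_rot: [[0.266, -0.964, 0.001], [-0.964, -0.266, -0.001], [0.001, -0.001, -1.0]]
force: [1.2, 0.2, -1.0]
gripper_width: 59.5
```

Emit:
drive_tool(delta_pos=[[0, 0, 2], [0, 0, 2], [0, 0, 1], [0, 0, 0]], twist=[[0, 0, 0], [0, 0, 0], [0, 0, 0], [0, 0, 0]])

```text
time: 13.75
tool_pos: [524.2, -133.4, -5.7]
tcp_rot: [[0.265, -0.964, 0.001], [-0.964, -0.265, -0.0], [0.0, -0.0, -1.0]]
force: [-0.3, 0.4, 0.2]
gripper_width: 59.6
```

Emit:
drive_tool(delta_pos=[[0, 0, 1], [0, 0, 1], [0, 0, 0]], twist=[[0, 0, 0], [0, 0, 0], [0, 0, 0]])

```text
time: 14.05
tool_pos: [524.3, -133.3, -5.8]
tcp_rot: [[0.265, -0.964, -0.001], [-0.964, -0.265, 0.0], [-0.0, 0.001, -1.0]]
force: [-5.8, 2.1, 15.9]
gripper_width: 59.4
```

Contact with the board at 16 N. Releasing.

Emit:
drive_tool(delta_pos=[[0, 0, -1.5], [0, 0, 0], [0, 0, 0], [0, 0, 0], [0, 0, 0]], twist=[[0, 0, 0], [0, 0, 0], [0, 0, 0], [0, 0, 0], [0, 0, 0]], gripper=0.8)

```text
time: 14.55
tool_pos: [523.7, -133.1, -6.8]
tcp_rot: [[0.265, -0.964, -0.0], [-0.964, -0.265, 0.0], [-0.0, 0.0, -1.0]]
force: [0.6, -1.0, -0.4]
gripper_width: 75.1
```

Emit:
drive_tool(delta_pos=[[0, 0, -20], [0, 0, -40], [0, 0, -40], [0, 0, -30], [0, 50, -10]], twist=[[0, 0, 0], [0, 0, 0], [0, 0, 0], [0, 0, 0], [0, 0, 0]])

```text
time: 15.05
tool_pos: [481.1, -147.5, 138.0]
tcp_rot: [[0.268, -0.963, 0.008], [-0.963, -0.268, -0.004], [0.006, -0.007, -1.0]]
force: [-1.2, -1.2, 0.6]
gripper_width: 75.1
```

Emit:
drive_tool(delta_pos=[[50, 0, 0], [50, 0, 0], [50, 0, 0], [40, 0, 0], [0, 0, 0]], twist=[[0, 0, 0], [0, 0, 0], [0, 0, 0], [0, 0, 0], [0, 0, 0]], gripper=0)

```text
time: 15.55
tool_pos: [527.3, -333.8, 133.0]
tcp_rot: [[0.261, -0.965, 0.001], [-0.965, -0.261, -0.001], [0.001, -0.0, -1.0]]
force: [-0.2, 0.4, -0.4]
gripper_width: 38.7
```

```bash
python3 look.py scene 320 150 430 250 7 pics/c20.png; python3 look.py top 320 170 430 270 6 pics/c21.png
```

```text
15.6 [ 526.9 -331.3  132.7] [0.3 0.4 0.4] [-42.6  13.   95.6   0.   71.4  32.2]
15.65 [ 526.7 -329.7  132.6] [0.1 0.1 0.1] [-42.5  12.9  95.8   0.   71.4  32.2]
```

View pics/c20.png

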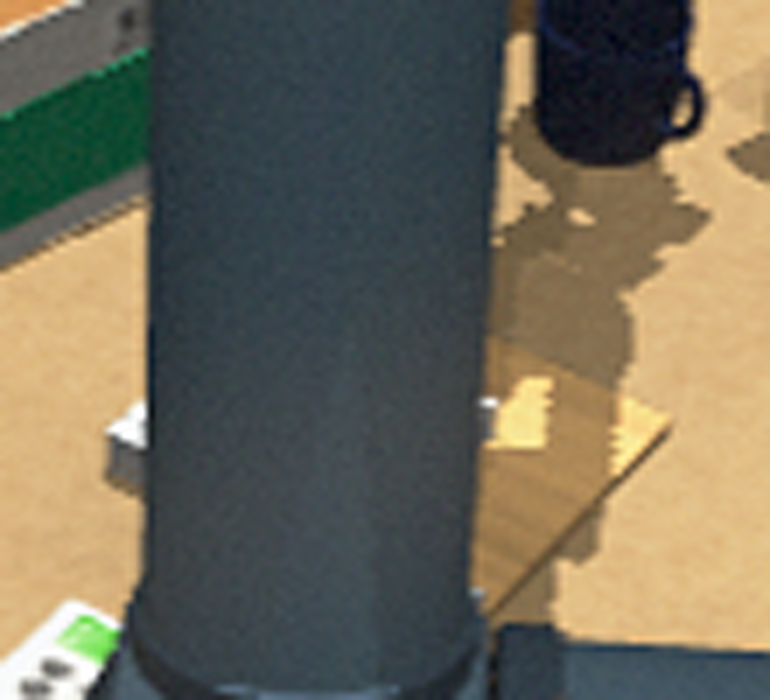

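View pics/c21.png

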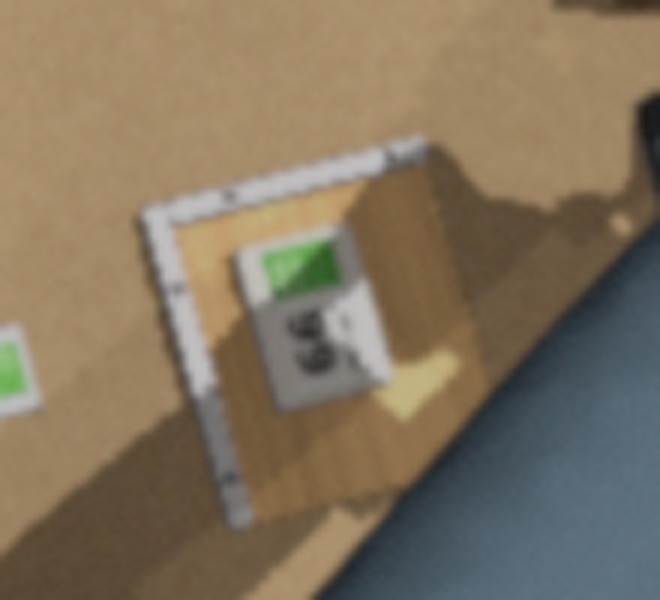

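```bash
python3 - <<'E'
from h import *
C=np.array([534.6,-70.4]);a=np.radians(15.4);M=np.array([[np.cos(a),np.sin(a)],[-np.sin(a),np.cos(a)]])
for u in((237,248),(350,225),(390,382),(282,410)):
  w=cast("top",[u[0]/6+319.5,u[1]/6+169.5],29)[0,:2];print(u,w.round(1),(M@(w-C)).round(1))
print("fence inner corner(top)",[(M@(cast("top",[u[0]/6+319.5,u[1]/6+169.5],z)[0,:2]-C)).round(1) for u,z in(((172,222),22),((142,212),22),((430,137),22),((228,528),22))])
print("mug",cast("top",[445,190],30))
E
```

```text
(237, 248) [ 522.2 -104.2] [-20.9 -29.4]
(350, 225) [ 535.6 -161.7] [-23.3 -88.3]
(390, 382) [ 455.4 -182.2] [-106.   -86.7]
(282, 410) [ 439.8 -127.6] [-106.5  -30. ]
fence inner corner(top) [array([ 1.3, -1.7]), array([10. , 11.9]), array([  12.4, -141.9]), array([-157.1,   10.8])]
mug [[ 594.05572035 -368.50466746   30.        ]]
```

The pad lies flat and face up at jig-corner (-64,-58.6), about parallel to the fences. Next I'll push it +y with closed fingers from its -y side.

```bash
python3 - <<'E'
from h import *
C=np.array([534.6,-70.4]);a=np.radians(15.4);M=np.array([[np.cos(a),np.sin(a)],[-np.sin(a),np.cos(a)]])
w=C+M.T@np.array([-64,-114]);print(w)
need([*w,-10],Rt(15.4))
E
```

```text
[ 503.17129152 -197.3024676 ]
t 15.65 dpos [-133.8  -12.4  142.7]
twist [ 0.03  0.07 -0.09]
```

Emit:
drive_tool(delta_pos=[[-45, -4, 0], [-45, -4, 20], [-42, -4, 40], [0, 0, 40], [0, 0, 20]], twist=[[0, 0, 0], [0, 0, 0], [0, 0, 0], [0, 0, 0], [0, 0, 0]])

```text
time: 16.15
tool_pos: [502.0, -200.6, 15.7]
tcp_rot: [[0.268, -0.963, -0.004], [-0.963, -0.269, 0.003], [-0.004, 0.003, -1.0]]
force: [-0.1, 0.7, 0.8]
gripper_width: 0.5
```

Emit:
drive_tool(delta_pos=[[0, 0, 0], [0, 0, 0]], twist=[[0, 0, 0], [0, 0, 0]])

```text
time: 16.35
tool_pos: [504.7, -204.0, 19.4]
tcp_rot: [[0.266, -0.964, 0.0], [-0.964, -0.266, -0.0], [0.0, -0.0, -1.0]]
force: [-0.2, -0.1, 1.7]
gripper_width: 0.4
```

```bash
cat > jf.py <<'E'
from h import *
C=np.array([534.6,-70.4]);a=np.radians(15.4);M=np.array([[np.cos(a),np.sin(a)],[-np.sin(a),np.cos(a)]])
o=ctrl.get_obs();R=o["tcp_rot"];tip=o["tool_pos"]-25*R[:,2]
print("t",o["time"],"tip jig",(M@(tip[:2]-C)).round(1),"z",tip[2].round(1),"F jig",(M@o["force"][:2]).round(1),o["force"][2].round(1),"w",o["gripper_width"].round(1))
E
python3 jf.py
```

```text
Traceback (most recent call last):
  File "jf.py", line 4, in <module>
    print("t",o["time"],"tip jig",(M@(tip[:2]-C)).round(1),"z",tip[2].round(1),"F jig",(M@o["force"][:2]).round(1),o["force"][2].round(1),"w",o["gripper_width"].round(1))
                                                                                                                                              ^^^^^^^^^^^^^^^^^^^^^^^^
AttributeError: 'float' object has no attribute 'round'
```

Emit:
drive_tool(delta_pos=[[0, 0, 12], [0, 0, 10], [0, 0, 5], [0, 0, 0]], twist=[[0, 0, 0], [0, 0, 0], [0, 0, 0], [0, 0, 0]])

```text
time: 16.75
tool_pos: [503.9, -204.4, -9.1]
tcp_rot: [[0.265, -0.964, -0.002], [-0.964, -0.265, 0.001], [-0.001, 0.001, -1.0]]
force: [-0.7, -0.4, 0.1]
gripper_width: 0.5
```

```bash
sed -i 's/,"w",o\["gripper_width"\].round(1)//' jf.py; python3 jf.py
```

```text
t 16.75 tip jig [ -65.1 -121.1] z 15.9 F jig [-0.8 -0.2] 0.1
```

Emit:
drive_tool(delta_pos=[[-10, 0, 0], [-8, 0, 0], [-5, 0, 0], [-5, 0, 0], [-5, 0, 0]], twist=[[0, 0, 0], [0, 0, 0], [0, 0, 0], [0, 0, 0], [0, 0, 0]])

```text
time: 17.25
tool_pos: [496.0, -172.5, -7.9]
tcp_rot: [[0.265, -0.964, 0.001], [-0.964, -0.265, -0.0], [0.0, -0.0, -1.0]]
force: [0.4, -0.5, 0.5]
gripper_width: 0.4
```

Emit:
drive_tool(delta_pos=[[-4, 0, 0], [-4, 0, 0], [-2, 0, 0], [-2, 0, 0], [0, 0, 0]], twist=[[0, 0, 0], [0, 0, 0], [0, 0, 0], [0, 0, 0], [0, 0, 0]])

```text
time: 17.75
tool_pos: [492.6, -161.1, -8.2]
tcp_rot: [[0.265, -0.964, -0.0], [-0.964, -0.265, 0.0], [-0.0, -0.0, -1.0]]
force: [-0.5, -0.5, 1.1]
gripper_width: 0.6
```

Emit:
drive_tool(delta_pos=[[-1, 0, 0], [-1, 0, 0], [0, 0, 0]], twist=[[0, 0, 0], [0, 0, 0], [0, 0, 0]])

```text
time: 18.05
tool_pos: [492.1, -159.4, -8.2]
tcp_rot: [[0.265, -0.964, -0.0], [-0.964, -0.265, 0.0], [-0.0, 0.0, -1.0]]
force: [0.6, -0.0, 0.2]
gripper_width: 0.9
```

```bash
python3 jf.py; python3 look.py top 320 170 430 270 6 pics/c22.png
```

```text
t 18.05 tip jig [-64.6 -74.5] z 16.8 F jig [ 0.6 -0.2] 0.2
18.1 [ 492.1 -159.3   -8.2] [ 0.  -0.6  0.2] [-30.5  11.5 114.5   0.   54.   44.1]
```

View pics/c22.png

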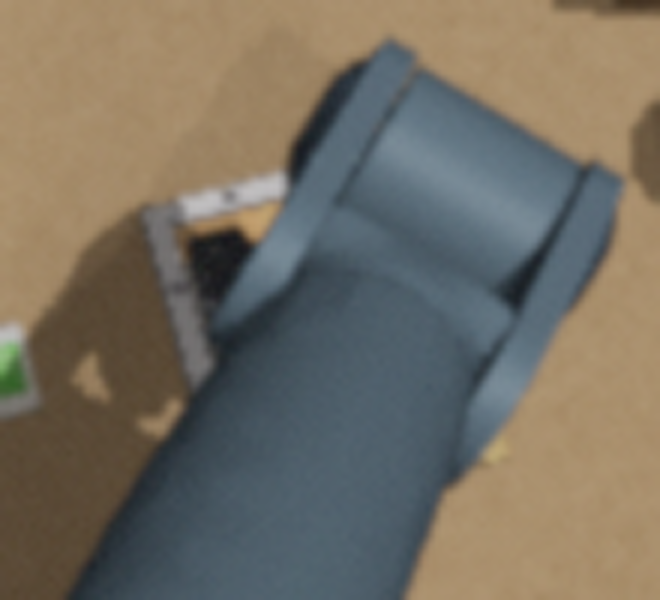

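Emit:
drive_tool(delta_pos=[[-1, 0, 0], [-1, 0, 0], [0, 0, 0]], twist=[[0, 0, 0], [0, 0, 0], [0, 0, 0]])

```text
time: 18.4
tool_pos: [492.6, -158.3, -7.6]
tcp_rot: [[0.265, -0.964, 0.002], [-0.964, -0.265, -0.002], [0.002, -0.002, -1.0]]
force: [2.9, -2.4, 0.7]
gripper_width: 0.8
```

Emit:
drive_tool(delta_pos=[[-1, 0, 0], [-1, 0, 0], [0, 0, 0]], twist=[[0, 0, 0], [0, 0, 0], [0, 0, 0]])

```text
time: 18.7
tool_pos: [492.7, -158.1, -6.9]
tcp_rot: [[0.266, -0.964, 0.003], [-0.964, -0.266, -0.005], [0.006, -0.002, -1.0]]
force: [1.8, -8.6, 0.5]
gripper_width: 0.6
```

```bash
python3 jf.py
```

```text
t 18.7 tip jig [-63.7 -73.3] z 18.1 F jig [-0.6 -8.8] 0.5
```

Resistance of 8.8 N against the long fence at the expected place. Now I'll go round to the -x end.

Emit:
drive_tool(delta_pos=[[10, 0, 0], [5, 0, -25], [0, 0, -35], [-25, 35, 0], [-35, 30, 0]], twist=[[0, 0, 0], [0, 0, 0], [0, 0, 0], [0, 0, 0], [0, 0, 0]])

```text
time: 19.2
tool_pos: [416.1, -129.8, 52.7]
tcp_rot: [[0.264, -0.965, 0.0], [-0.965, -0.264, 0.0], [-0.0, -0.0, -1.0]]
force: [-0.7, 0.4, -0.1]
gripper_width: 0.8
```

Emit:
drive_tool(delta_pos=[[0, 0, 0], [0, 0, 0]], twist=[[0, 0, 0], [0, 0, 0]])

```text
time: 19.4
tool_pos: [415.4, -128.6, 51.3]
tcp_rot: [[0.265, -0.964, -0.001], [-0.964, -0.265, 0.001], [-0.002, 0.001, -1.0]]
force: [0.5, -0.4, 0.8]
gripper_width: 0.5
```

```bash
python3 jf.py; python3 look.py top 320 170 430 270 6 pics/c23.png;python3 look.py scene 320 150 430 250 7 pics/c24.png
```

```text
t 19.4 tip jig [-130.3  -24.5] z 76.3 F jig [ 0.3 -0.5] 0.8
19.45 [ 416.8 -129.5   52. ] [ 0.8 -0.7  0.1] [-32.2  -6.  125.    0.   61.   42.4]
19.5 [ 417.5 -130.    52.4] [-0.5 -0.4  0.4] [-32.2  -5.9 124.9   0.   61.   42.4]
```

View pics/c23.png

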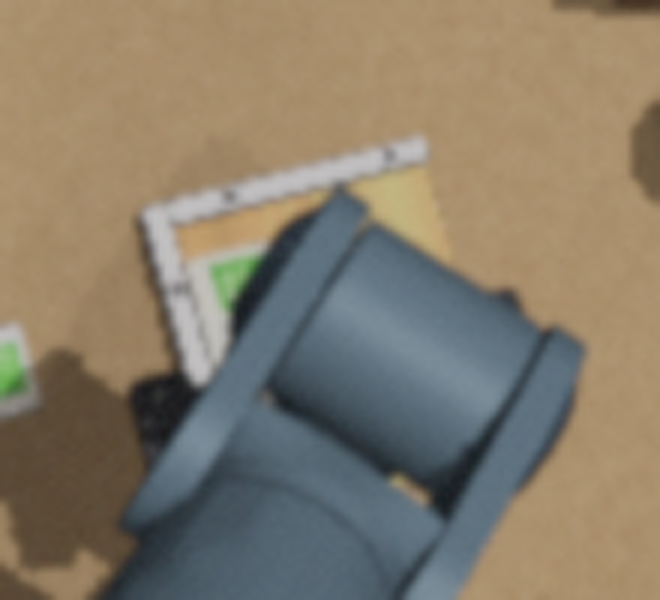

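View pics/c24.png

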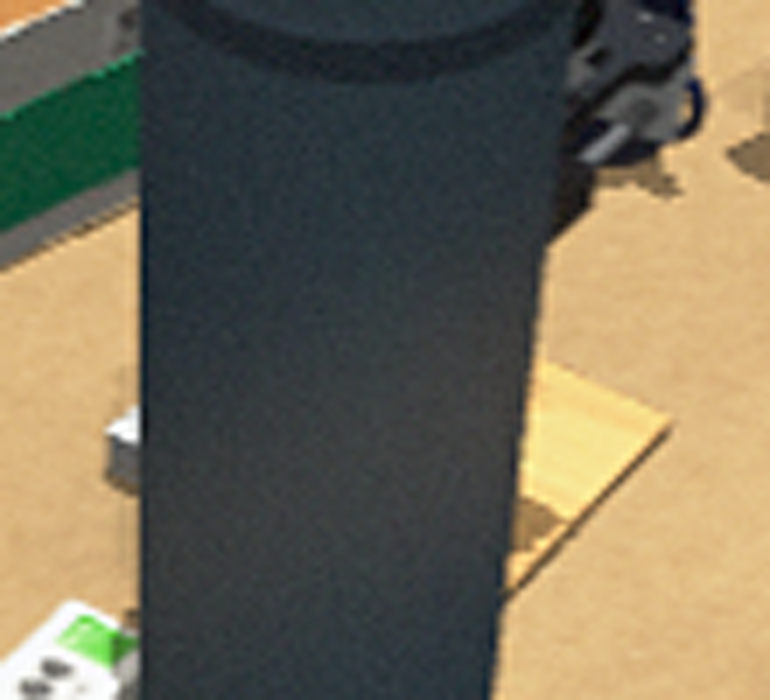

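The pad sits along the long fence (c23 px 215,285). Now I'll lower behind its end and push +x.

Emit:
drive_tool(delta_pos=[[4, 0, 20], [0, 2, 25], [0, 0, 10], [0, 0, 5], [0, 0, 0]], twist=[[0, 0, 0], [0, 0, 0], [0, 0, 0], [0, 0, 0], [0, 0, 0]])

```text
time: 20.0
tool_pos: [415.9, -134.0, -8.3]
tcp_rot: [[0.265, -0.964, -0.001], [-0.964, -0.265, 0.001], [-0.001, 0.0, -1.0]]
force: [0.2, -0.7, -0.4]
gripper_width: 0.7
```

```bash
python3 jf.py
```

```text
t 20.0 tip jig [-131.3  -29.8] z 16.7 F jig [-0.  -0.7] -0.4
```

Emit:
drive_tool(delta_pos=[[0, -8, 0], [0, -6, 0], [0, -5, 0], [0, -5, 0], [0, -4, 0]], twist=[[0, 0, 0], [0, 0, 0], [0, 0, 0], [0, 0, 0], [0, 0, 0]])

```text
time: 20.5
tool_pos: [443.2, -126.4, -7.9]
tcp_rot: [[0.266, -0.964, 0.0], [-0.964, -0.266, -0.0], [0.0, -0.0, -1.0]]
force: [-1.0, -1.0, 0.5]
gripper_width: 0.6
```

Emit:
drive_tool(delta_pos=[[0, -4, 0], [0, -2, 0], [0, -2, 0], [0, 0, 0]], twist=[[0, 0, 0], [0, 0, 0], [0, 0, 0], [0, 0, 0]])

```text
time: 20.9
tool_pos: [450.6, -124.1, -8.2]
tcp_rot: [[0.265, -0.964, 0.0], [-0.964, -0.265, 0.0], [-0.0, -0.0, -1.0]]
force: [0.6, 0.2, 0.8]
gripper_width: 0.4
```

```bash
python3 jf.py
```

```text
t 20.9 tip jig [-95.3 -29.5] z 16.8 F jig [0.6 0. ] 0.8
```

Emit:
drive_tool(delta_pos=[[0, -1, 0], [0, -1, 0], [0, -1, 0], [0, 0, 0]], twist=[[0, 0, 0], [0, 0, 0], [0, 0, 0], [0, 0, 0]])

```text
time: 21.3
tool_pos: [450.8, -124.0, -8.2]
tcp_rot: [[0.267, -0.964, -0.006], [-0.964, -0.267, -0.001], [-0.001, 0.006, -1.0]]
force: [-11.6, -3.7, 8.3]
gripper_width: 0.5
```

Emit:
drive_tool(delta_pos=[[0, -1, 0], [0, 0, 0]], twist=[[0, 0, 0], [0, 0, 0]])

```text
time: 21.5
tool_pos: [450.8, -124.0, -8.2]
tcp_rot: [[0.267, -0.964, -0.009], [-0.964, -0.267, -0.001], [-0.001, 0.009, -1.0]]
force: [-14.4, -6.2, 10.9]
gripper_width: 0.5
```

```bash
python3 jf.py
```

```text
t 21.5 tip jig [-94.8 -29.4] z 16.8 F jig [-15.6  -2.2] 10.9
```

Snug with about 15 N against the end fence. I'll back off, raise and move clear to inspect.

Emit:
drive_tool(delta_pos=[[0, 8, 0], [0, 20, 0], [0, 0, -40], [0, 0, -50], [0, 0, -50]], twist=[[0, 0, 0], [0, 0, 0], [0, 0, 0], [0, 0, 0], [0, 0, 0]])

```text
time: 22.0
tool_pos: [426.5, -130.1, 133.0]
tcp_rot: [[0.265, -0.964, -0.0], [-0.964, -0.265, 0.001], [-0.001, -0.0, -1.0]]
force: [0.6, -0.6, 0.5]
gripper_width: 0.7
```

Emit:
drive_tool(delta_pos=[[-45, 0, -10], [-45, 0, 0], [-45, 0, 0], [-45, 0, 0], [-45, 0, 0]], twist=[[0, 0, 0], [0, 0, 0], [0, 0, 0], [0, 0, 0], [0, 0, 0]])

```text
time: 22.5
tool_pos: [366.9, 88.0, 142.0]
tcp_rot: [[0.264, -0.964, 0.002], [-0.964, -0.264, 0.001], [-0.0, -0.002, -1.0]]
force: [1.0, 0.7, 0.6]
gripper_width: 0.5
```

Emit:
drive_tool(delta_pos=[[-45, 0, 0], [-45, 0, 0], [0, 0, 0], [0, 0, 0]], twist=[[0, 0, 0], [0, 0, 0], [0, 0, 0], [0, 0, 0]])

```text
time: 22.9
tool_pos: [343.2, 173.9, 141.7]
tcp_rot: [[0.268, -0.963, 0.0], [-0.963, -0.268, 0.0], [-0.0, -0.0, -1.0]]
force: [0.1, -0.5, -0.5]
gripper_width: 0.2
```

```bash
python3 look.py top 320 170 430 270 7 pics/c25.png;python3 look.py scene 325 178 425 248 8 pics/c26.png; python3 -c "
from h import *
cv2.imwrite('pics/tfull.png',eyes.camera('top'))"
```

```text
22.95 [343.7 173.  141.8] [ 0.2 -0.6  0.1] [  9.7 -23.  128.2   0.   74.8  84.3]
23.0 [344.  172.5 141.8] [-0.7 -0.3  0.3] [  9.6 -22.9 128.2   0.   74.8  84.3]
```

View pics/c25.png

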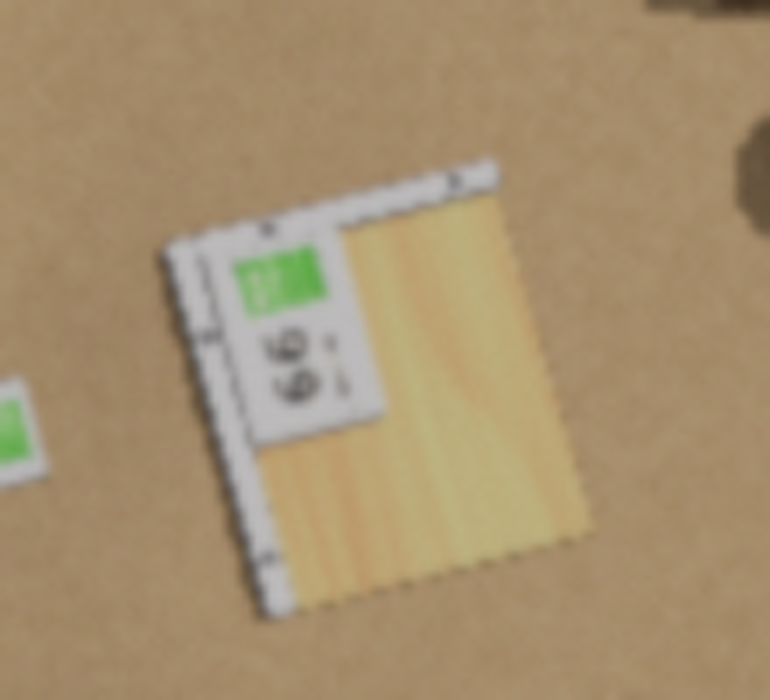

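View pics/c26.png

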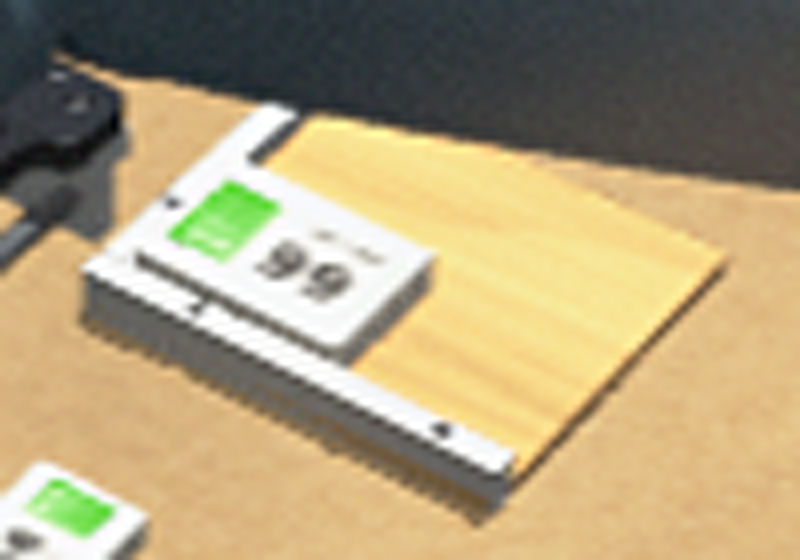

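View pics/tfull.png

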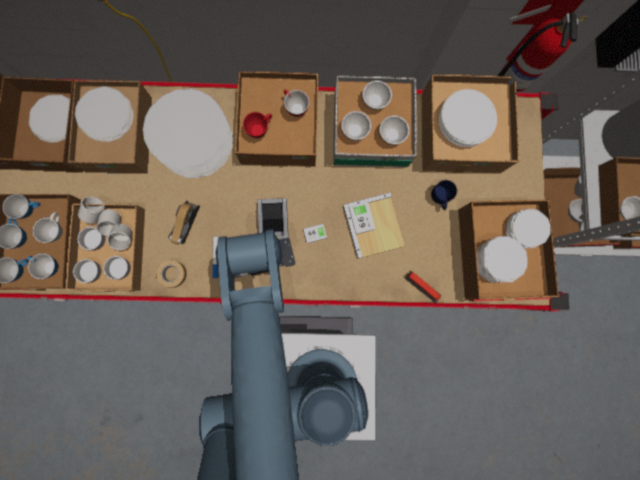

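The pad sits in the corner of the jig, face up. I'll put a number on the gaps.

```bash
python3 - <<'E'
from h import *
a=np.radians(15.4);M=np.array([[np.cos(a),np.sin(a)],[-np.sin(a),np.cos(a)]])
def f(n,u,x0,y0,k,z,o):return M@(cast(n,[u[0]/k+x0-.5,u[1]/k+y0-.5],z)[0,:2]-o)
# pad via white mask in both views, z=29 ; jig outer corner z=22
o=cast("top",[165/7+319.5,245/7+169.5],22)[0,:2]; o=o
for u in((385,412),(258,445),(340,228)):print("top pad rel corner",(f("top",u,320,170,7,29,o)+12).round(1))
for u in((272,618),(498,160)):print(" top fence",(f("top",u,320,170,7,22,o)+12).round(1))
o=cast("scene",[82/8+324.5,268/8+177.5],22)[0,:2]
for u in((342,350),(435,260),(258,165),(135,255)):print("scene pad",(f("scene",u,325,178,8,29,o)+12).round(1))
for u in((495,478),(262,105)):print(" scene fence",(f("scene",u,325,178,8,22,o)+12).round(1))
i=cv2.imread("pics/tfull.png")[185:245,340:385];g=cv2.cvtColor(cv2.resize(i,None,fx=6,fy=6,interpolation=2),cv2.COLOR_BGR2HSV)
E
```

```text
top pad rel corner [-83.5 -61. ]
top pad rel corner [-84.2  -3.8]
top pad rel corner [ -0.4 -63.2]
 top fence [-157.7    8.6]
 top fence [  13.6 -140.2]
scene pad [-87.6  -1.6]
scene pad [-87.2 -57.2]
scene pad [ -9.6 -61.2]
scene pad [-3.3  1.9]
 scene fence [-158.8   12.3]
 scene fence [ 13.1 -95.2]
```

The two views disagree on any small rotation: the top view gives about -2.7° and the scene view about +2.4°, which is about a pixel of noise. There is plenty of time, so one more confirming nudge against the long fence is cheap.

```bash
python3 - <<'E'
from h import *
C=np.array([534.6,-70.4]);a=np.radians(15.4);M=np.array([[np.cos(a),np.sin(a)],[-np.sin(a),np.cos(a)]])
w=C+M.T@np.array([-46,-105]);need([*w,-9],Rt(15.4))
E
```

```text
t 23.05 dpos [389.2 -74.3 150.8]
twist [-0.01  0.   -0.15]
```

Emit:
drive_tool(delta_pos=[[40, -10, 0], [48, -13, 0], [48, -13, 0], [48, -13, 0], [48, -13, 0]], twist=[[0, 0, 0], [0, 0, 0], [0, 0, 0], [0, 0, 0], [0, 0, 0]])

```text
time: 23.55
tool_pos: [465.6, -38.1, 142.0]
tcp_rot: [[0.261, -0.965, 0.001], [-0.965, -0.261, 0.0], [0.0, -0.001, -1.0]]
force: [1.2, -1.3, 0.5]
gripper_width: 0.2
```

Emit:
drive_tool(delta_pos=[[48, -12, 0], [48, 0, 0], [48, 0, 0], [17, 0, 0], [0, 0, 0]], twist=[[0, 0, 0], [0, 0, 0], [0, 0, 0], [0, 0, 0], [0, 0, 0]])

```text
time: 24.05
tool_pos: [518.8, -189.5, 141.6]
tcp_rot: [[0.26, -0.966, -0.0], [-0.966, -0.26, 0.0], [-0.0, 0.0, -1.0]]
force: [-1.2, 1.1, -0.2]
gripper_width: 0.8
```

Emit:
drive_tool(delta_pos=[[0, 0, 0]], twist=[[0, 0, 0]])

```text
time: 24.15
tool_pos: [518.4, -186.2, 141.5]
tcp_rot: [[0.264, -0.965, -0.001], [-0.965, -0.264, 0.001], [-0.001, 0.001, -1.0]]
force: [0.2, 0.4, -0.2]
gripper_width: 0.9
```

```bash
python3 jf.py
```

```text
t 24.15 tip jig [ -46.3 -107.3] z 166.5 F jig [0.3 0.4] -0.2
```

Emit:
drive_tool(delta_pos=[[0, 0, 40], [0, 0, 45], [0, 0, 40], [0, 0, 15], [0, 0, 10]], twist=[[0, 0, 0], [0, 0, 0], [0, 0, 0], [0, 0, 0], [0, 0, 0]])

```text
time: 24.65
tool_pos: [518.5, -184.7, -9.0]
tcp_rot: [[0.266, -0.964, -0.001], [-0.964, -0.266, 0.001], [-0.001, 0.001, -1.0]]
force: [-0.5, 0.1, 0.7]
gripper_width: 0.5
```

Emit:
drive_tool(delta_pos=[[0, 0, 0], [-8, 0, 0], [-8, 0, 0], [-6, 0, 0], [0, 0, 0]], twist=[[0, 0, 0], [0, 0, 0], [0, 0, 0], [0, 0, 0], [0, 0, 0]])

```text
time: 25.15
tool_pos: [513.5, -164.2, -7.5]
tcp_rot: [[0.266, -0.964, 0.001], [-0.964, -0.266, -0.0], [0.001, -0.001, -1.0]]
force: [-0.5, -0.5, -0.4]
gripper_width: 0.5
```

```bash
python3 jf.py
```

```text
t 25.15 tip jig [-45.3 -84.8] z 17.5 F jig [-0.6 -0.3] -0.4
```

Emit:
drive_tool(delta_pos=[[-4, 0, 0], [-3, 0, 0], [-2, 0, 0], [-2, 0, 0], [0, 0, 0]], twist=[[0, 0, 0], [0, 0, 0], [0, 0, 0], [0, 0, 0], [0, 0, 0]])

```text
time: 25.65
tool_pos: [510.4, -154.2, -8.2]
tcp_rot: [[0.265, -0.964, -0.0], [-0.964, -0.265, 0.0], [-0.0, 0.0, -1.0]]
force: [0.4, -0.5, -0.1]
gripper_width: 0.4
```

Emit:
drive_tool(delta_pos=[[-1, 0, 0], [-1, 0, 0], [-1, 0, 0], [0, 0, 0]], twist=[[0, 0, 0], [0, 0, 0], [0, 0, 0], [0, 0, 0]])

```text
time: 26.05
tool_pos: [510.8, -153.0, -7.4]
tcp_rot: [[0.265, -0.964, 0.003], [-0.964, -0.265, -0.003], [0.003, -0.002, -1.0]]
force: [1.8, -5.2, -0.1]
gripper_width: 0.5
```

```bash
python3 jf.py
```

```text
t 26.05 tip jig [-44.9 -73.2] z 17.6 F jig [ 0.4 -5.5] -0.1
```

The stop is at y = -73.2, the same as on the first push (-73.3), so the pad is still flush. I'll retreat and take a last look.

Emit:
drive_tool(delta_pos=[[6, 0, 0], [15, 0, 0], [0, 0, -40], [0, 0, -50], [0, 0, -50]], twist=[[0, 0, 0], [0, 0, 0], [0, 0, 0], [0, 0, 0], [0, 0, 0]])

```text
time: 26.55
tool_pos: [514.5, -172.1, 132.7]
tcp_rot: [[0.264, -0.964, -0.002], [-0.964, -0.264, 0.002], [-0.002, 0.002, -1.0]]
force: [0.3, -0.2, -0.1]
gripper_width: 0.1
```

Emit:
drive_tool(delta_pos=[[0, 45, -10], [-45, 45, 0], [-48, 0, 0], [-48, 0, 0], [-48, 0, 0]], twist=[[0, 0, 0], [0, 0, 0], [0, 0, 0], [0, 0, 0], [0, 0, 0]])

```text
time: 27.05
tool_pos: [389.4, -19.4, 142.0]
tcp_rot: [[0.263, -0.965, -0.0], [-0.965, -0.263, 0.001], [-0.001, -0.0, -1.0]]
force: [0.2, -0.3, 0.5]
gripper_width: 0.2
```

Emit:
drive_tool(delta_pos=[[-48, 0, 0], [-48, 0, 0], [-40, 0, 0], [0, 0, 0], [0, 0, 0]], twist=[[0, 0, 0], [0, 0, 0], [0, 0, 0], [0, 0, 0], [0, 0, 0]])

```text
time: 27.55
tool_pos: [354.2, 111.1, 141.9]
tcp_rot: [[0.267, -0.964, -0.0], [-0.964, -0.267, -0.0], [0.0, 0.0, -1.0]]
force: [-0.0, -0.5, -0.3]
gripper_width: 0.3
```

```bash
python3 look.py top 320 170 430 270 7 pics/c27.png;python3 look.py scene 325 178 425 248 8 pics/c28.png
```

```text
27.6 [354.5 110.4 141.9] [ 0.3  0.5 -0.5] [ -0.3 -25.5 129.9  -0.   75.7  74.3]
27.65 [354.6 110.  141.9] [ 0.6 -0.4 -0.8] [ -0.4 -25.5 129.9  -0.   75.6  74.3]
```

View pics/c27.png

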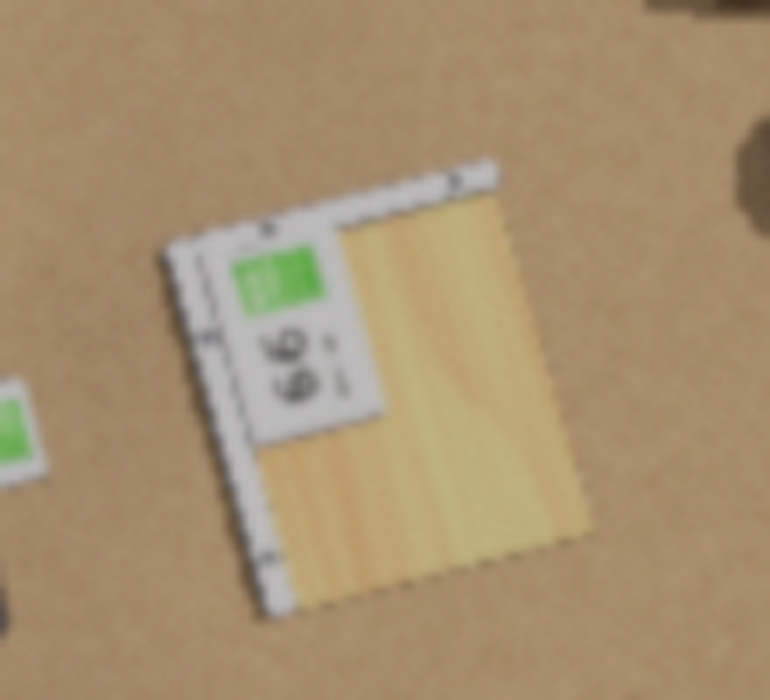

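View pics/c28.png

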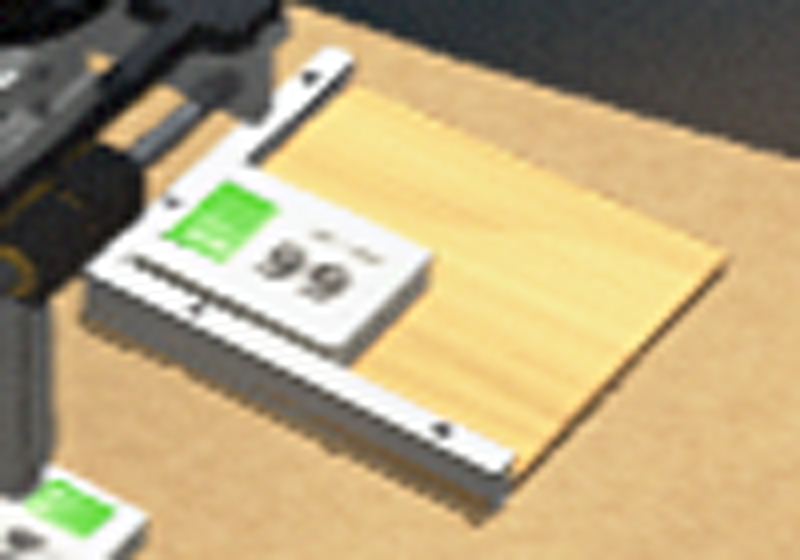

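Both views show the pad flat, face up and snug in the fence corner, and the robot is clear of everything. Handing in.

```bash
python3 -c "
from station import workorder
print(workorder.sign_off())"
```

```text
the job is handed in; nothing more can be done
None
```

I handed the job in at 27.7 s. The large pad lies flat and face up on the jig, pushed against both fences and released.

**What I did:** I tipped the pad in its well by pressing the free end, and it stayed up with the fingers clear. I gripped it by the raised end with the tool tilted 30° and set it on the jig. With closed fingers I then pushed it against the long fence, then the end fence, and nudged it once more against the long fence.

**Last checks:**
- **Long fence:** both pushes stopped at the same place (73.3 and 73.2 mm), with 5 to 9 N of resistance.
- **End fence:** the pad met firm resistance of about 15 N. The stop was 1.8 mm short of where I computed it, which is within the camera calibration.
- **Pictures:** both views show the pad seated in the corner. The top view I took before the last nudge shows the dispenser, tape roll, stapler and mug where they were. The arm covered most of the marker in that view.

**What disagreed:**
- **Fingertips:** they sat about 25 mm short of the reported tool point. The pictures and the contact heights agreed on this, and I corrected for it throughout.
- **Pad angle:** measured from the pictures it came out between -2.7° and +2.4°, depending on the view. That is pixel noise, so I relied on the repeated stop positions instead.

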